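Clamp a walnut blank on the carving board with a quarter-turn hold-down

ROBOT

A 7-joint arm with a two-finger parallel gripper is mounted at the origin on the work surface. World frame = base frame: x ahead of the robot, y to its left, z up, the work surface at z = 0. Lengths are in m, angles in rad, forces in N, time in s.
With the tool pointing down it reaches from about 0.4 to 0.875 m from the base axis. Payload 4.4 kg.
Tool frame: the origin (TCP) lies on the centre line of the jaws, within the pads' length; the fingertips stand 8 mm ahead of it and the grasp point (between the pads) lies 11 mm behind it; z points along the fingers, y is the line along which they close (so a half turn about z gives the same grasp; the last joint's range is limited). The gripper opens to 85 mm and grips with 20 to 120 N. Pads are 22 mm wide; open, the fingers measure 114 mm over their backs; the gripper's body (76 mm by 85 mm) begins 54 mm behind the grasp point. The pads swing forward as they close: fully open they stand 13 mm farther back than shut.
Start: joints at [-1.324, 0.628, 0.038, 1.517, -0.027, 0.996, -0.02], TCP at [0.2, 0.618, 0.239] pointing down, gripper open.
Joint ranges: [-3.06, 3.06], [-0.37, 2.12], [-1.25, 1.32], [0.18, 2.47], [-1.1, 4.24], [0.23, 1.98], [-2.94, 2.94]. Speed limits (rad/s): [2.57, 2.57, 3.14, 3.14, 3.14, 3.14, 3.14].

INTERFACE

Orientations are given as [roll, pitch, yaw] about the fixed x, y, z axes, in that order (R = Rz(yaw) Ry(pitch) Rx(roll)).
In Python, from plant import r, viewer, recognise, landmark_of gives the robot as it stands.
- The arm moves only by the tool step_arm, never from a script. Its argument "steps" is a list of rows, each an object with "offset": the shift along the tool's x, y, z normalised to -1 to 1, where 1 is 0.04 m, a list of three; "twist": the turn, a rotation vector about the tool's x, y, z normalised to -1 to 1, where 1 is 6 degrees, a list of three; "gripper": the finger opening in mm, from 0 to 85.4. In form: [{"offset": [dx, dy, dz], "twist": [wx, wy, wz], "gripper": gripper}, ...]. A call has 1 to 20 rows; each row shifts and turns the commanded pose from where the row before left it, along the tool's axes as they then stand; what a row does not reach is not made up. A row lasts 1/12 s, in which the tool goes at most 41.7 mm and 7.16 degrees, less where a joint would pass 70% of its speed; a pose out of reach is approached as far as the arm can. A call with a number of a shift or a turn outside -1 to 1 is refused whole. A call with a gripper value outside its range is refused whole. The fingers move at their own pace and stop on an object; "squeeze" is the grip in N (left out, the last holds). Time passes only in rows, so rows that do not move let the fingers close. It gives the time, the measured TCP pose, the force, the opening and the grip force at its end, in the units of the state.
- r.observe(): the state, without advancing time (a new reading comes with each control period).
- viewer.grab_frame(name): name is "scene" or "top" or "wrist"; returns a dict with "pixels" (480x640x3 uint8, blue, green, red), "range_z" (480x640 float32, m along the optical axis (not along the pixel's ray), 0 where there is no reading), "fx", "fy", "cx", "cy" (pixels), "rvec" (rotation vector, rad) and "tvec" (3), from world to camera coordinates, as OpenCV has them. Camera axes: x right, y down, z forward; pixel columns grow to the right and rows downward; lengths in m; the calibration is good to about 2 mm. A picture is of the moment at which its call begins.
- r.sign_off(): hands the job in; it is judged then, once.
Trained networks look in the newest picture that a camera, given by its name, has taken for a name from the list of things; names that differ only in an ending like _2 or _b are one class to them, and where a whole thing is asked for, a point or a joint stands for the part that bears it (a point fixed in the world has none). Each returns a list of dicts, best first, with "conf" (0 to 1); they miss things now and then, are a little off and sometimes report something else, mostly with a low value. They report only what shows in the picture. A call takes as long as a camera call.
- recognise(name, camera): "rect" ([centre column, centre row, width, height] in pixels, round what is visible of it).
- landmark_of(name, camera): "at" ([column, row] in pixels: a listed point, or the origin of a listed thing).
The state is a dict: "time": time; "joints": joint angles; "qvel": joint speeds; "tau": joint torques, N m; "ee_pos": TCP position; "tcp_rot": TCP orientation; "wrist_force": force on the tool from outside, world axes, zero at the start; "torque": the same for the moment, N m; "opening": finger opening in m; "finger_force": force on a finger pad.
Only numpy, scipy, OpenCV 4.12 (cv2) and the standard library are available. Lean on these libraries where they do the work, as an engineer would, in place of code of your own. Each camera call takes 0.05 s, during which the arm holds its last target. There are 200 camera calls.

TASK

Lay the walnut blank with the chalk spoon on the sloping carving board, flat and resting against both brass dogs. Then take the red-knobbed hold-down, drop its T-foot into the board's T-track just above the blank, and twist it a quarter turn so that the foot locks under the track and the toe points straight down the slope over the blank. Set things down rather than dropping them, and leave the other tools where they are.

Things in the scene. Friction and masses are not known exactly. Their poses are not given: they have to be found in the camera images.
- board: Sloping wooden face, 180 mm up the slope by 280 mm wide, fixed, 22 degrees from level, low edge (88 mm above the table) towards the robot. Origin on the face in the middle of the T-track, 135 mm above the table. x up the slope, y along the track, z square out of the face. Edges at x -125 and +55 mm, y -140 and +140 mm.
- track_mid (a point): Middle of the T-track's slot, level with the face (the board's origin; same axes). The aluminium track lies flush and runs the board's full width along y: slot 14 mm wide (x -7 to +7 mm), lips 5 mm thick, under them a hollow 32 mm wide, floor 15 mm below the face.
- dog_a (a point): Brass dog, a round pin 19 mm across standing 12 mm out of the face; this point is its foot on the face, at board x -96.5, y +55 mm. The upper sides of the dogs, where the blank rests, are at board x -87 mm. A finger fits between the dogs.
- dog_b (a point): The other brass dog, same size, its foot at board x -96.5, y -55 mm.
- blank_mid (a point): Centre of the walnut blank with a yellow chalk spoon outline: block 60 mm (x) by 160 mm (y) by 18 mm thick (z), 0.12 kg, flat on the table at first. Either long edge may rest on the dogs. Placed well, its centre is at board x -57, z 9 mm, its length along board y, its middle within about 20 mm of board y 0 so that both dogs back it.
- hd_knob (a point): Centre of the hold-down's red bar knob, 44 (x) by 15 (y) by 32 mm high (z): grip across the 15. One rigid piece, 0.16 kg, z its upward axis. Stands loosely in a caddy pocket, flange on the caddy's top (lift 20 mm to clear). Below this point: knob's bottom 16 mm, toe arm 17 to 26, column 20 across, flange 28 across, its underside 46 below. In place, this point is 46 mm out from the board's face.
- hd_foot (a point): Centre of the hold-down's T-head, on its axis 55.5 mm below hd_knob: 26 mm long (its x), 11 wide (y), 6 thick, top 6.5 mm under the flange; shank 11 mm across. It passes the slot only lengthwise; turned a quarter it is caught under the lips. It turns freely in the hollow, with no end stop. In place it is 9.5 mm under the board's face.
- hd_toe (a point): Underside of the rubber tip of the hold-down's toe, 44.5 mm from the axis towards its own -x, 20 mm above the flange's underside (2 mm over the blank when in place). Toe 14 mm wide, reaching 50 mm, parallel to knob bar and T-head. In the caddy it points roughly at the robot. It may point either way along the track while the foot goes in.
- caddy: Wooden block on the table, fixed, 75 (x) by 150 (y) by 45 mm high; origin at the centre of its underside. It holds the hold-down at its y -38 mm and a spare brass dog, standing 15 mm above the top, at its y +52 mm. Other tools, not to be moved: two chisels (29 mm high) on the table between robot and board; square, offcut, mallet (240 mm high), plane and glue bottle beyond x 0.64 m.
- spare_dog: Spare brass dog, 18 mm across, 45 mm high, standing in the caddy; origin at its foot (not to be moved)

How it is judged:
On the way, in this order (a step that is already met when the one before it is completed fails the run):
1. the blank lies flat on the sloping board against both dogs, let go (x of blank_mid in the frame of board between -0.062 and -0.052 m and y of blank_mid in the frame of board between -0.024 and 0.024 m and z of blank_mid in the frame of board between 0.005 and 0.013 m and angle between the y axis of blank_mid and the y axis of board, either way round below 0.07 rad and angle between the z axis of blank_mid and the z axis of board, either way round below 0.07 rad and contact force between the fingers and blank below 0.05 N), for 0.2 s.
2. the hold-down's foot is down in the track's slot, its length along the slot, flange on the face (x of hd_foot in the frame of board between -0.006 and 0.006 m and z of hd_foot in the frame of board between -0.013 and -0.0072 m and angle between the x axis of hd_knob and the y axis of board, either way round below 0.35 rad), for 0.1 s.
At the end, for the whole second after the job is handed in: Blank flat on the board, within 5 mm of both dogs, square within 4 degrees, centred within 24 mm. Hold-down flange within 2.3 mm of the face, foot under the lips, axis square within 7 degrees, toe down the slope within 15 degrees and its tip over the blank. Both at rest, nothing else moved 30 mm (x of blank_mid in the frame of board between -0.062 and -0.052 m and y of blank_mid in the frame of board between -0.024 and 0.024 m and z of blank_mid in the frame of board between 0.005 and 0.013 m and angle between the y axis of blank_mid and the y axis of board, either way round below 0.07 rad and angle between the z axis of blank_mid and the z axis of board, either way round below 0.07 rad and x of hd_foot in the frame of board between -0.006 and 0.006 m and z of hd_foot in the frame of board between -0.013 and -0.0072 m and angle between the z axis of hd_knob and the z axis of board, either way round below 0.12 rad and angle between the x axis of hd_knob and the x axis of board, either way round below 0.26 rad and x of hd_toe in the frame of board below -0.034 m and y of hd_toe in the frame of blank_mid between -0.072 and 0.072 m and x of hd_toe in the frame of blank_mid between -0.028 and 0.028 m and linear speed of each of blank, holddown below 0.01 m/s); the robot touches nothing.
It fails at once if one of the other tools is moved by more than 30 mm (distance of any of spare_dog, chisel_wide, chisel_narrow, mallet, block_plane, try_square, offcut, glue from where it was at the start of the episode above 0.03 m).
It fails at once if the blank is dropped: it moves faster than 0.8 m/s out of the gripper (linear speed of blank above 0.8 m/s and contact force between the fingers and blank below 0.05 N).
It fails at once if the hold-down is dropped: it moves faster than 0.8 m/s out of the gripper (linear speed of holddown above 0.8 m/s and contact force between the fingers and holddown below 0.05 N).
It also fails if it takes over 72 s, if anything falls off the work surface, if the arm or the gripper's body presses on something with over 40 N, if the wrist force passes 120 N, or if a joint passes its speed limit or range.

## Working session

There is one attempt and no reset: what is moved stays moved. The work goes in short steps, Python scripts to look and compute and a tool call to move; the robot and the scene stay as the last step left them, time stands still between calls to the robot, and variables do not carry over. Pictures are saved under pics/ and viewed, at most 10 in all, crops included, and the job is handed in when it is done.

Besides the shell and the picture viewer there is one more tool, called after "Call:" as name(argument=value, ...), one argument or row to a line, values as JSON. step_arm: Moves the arm, as the interface text tells. Its arguments: {"type":"object","properties":{"steps":{"type":"array"},"squeeze":{"type":"number"}},"required":["steps"]}

```bash
mkdir -p pics; ls; cat > h.py <<'E'
import numpy as np, cv2
from scipy.spatial.transform import Rotation as R
from plant import r, viewer, recognise, landmark_of
def grab(n,save=None):
    f=viewer.grab_frame(n)
    if save: cv2.imwrite('pics/'+save,f['pixels'])
    return f
def cam(f):
    return cv2.Rodrigues(np.array(f['rvec'],float))[0], np.array(f['tvec'],float).ravel()
def w_of(f,u,v,z=None,depth=None):
    """pixel -> world, by depth, or on the level z"""
    M,t=cam(f); d=np.array([(u-f['cx'])/f['fx'],(v-f['cy'])/f['fy'],1.])
    c=-M.T@t; dw=M.T@d
    if z is not None: return c+dw*(z-c[2])/dw[2]
    if depth is None:
        p=f['range_z'][max(0,int(v)-2):int(v)+3,max(0,int(u)-2):int(u)+3]; p=p[p>0]
        if not len(p): return np.full(3,np.nan)
        depth=np.median(p)
    return c+dw*depth
def cloud(f):
    M,t=cam(f); v,u=np.mgrid[0:480,0:640]; z=f['range_z']
    p=np.stack([(u-f['cx'])/f['fx']*z,(v-f['cy'])/f['fy']*z,z],-1)
    w=(p-t)@M; w[z<=0]=np.nan
    return w
def px(f,p):
    M,t=cam(f); q=M@np.asarray(p)+t
    return q[:2]/q[2]*[f['fx'],f['fy']]+[f['cx'],f['cy']]
E
python3 - <<'E'
from h import *
np.set_printoptions(precision=4,suppress=True)
print(r.observe())
for n in ['scene','top']:
    f=grab(n,n+'0.png')
    M,t=cam(f); print(n,'campos',-M.T@t,f['fx'])
    for k in ['track_mid','dog_a','blank_mid','hd_knob','hd_foot','hd_toe','caddy','spare_dog','board']:
        for d in landmark_of(k,n)[:3]:
            print(n,k,round(d['conf'],2),np.array(d['at']),w_of(f,*d['at']))
E
```

```text
pics
{'time': 0.0, 'joints': array([-1.3238,  0.6294,  0.0384,  1.5184, -0.027 ,  0.9963, -0.02  ]), 'qvel': array([-0.0003, -0.0017, -0.0021, -0.0001, -0.001 ,  0.0015, -0.    ]), 'tau': array([  0.0009, -56.3396,   1.2264, -19.3448,   0.011 ,   0.0105,
        -0.    ]), 'ee_pos': array([0.1998, 0.6179, 0.2384]), 'tcp_rot': array([-3.1397,  0.    ,  2.8289]), 'wrist_force': array([-0.2078, -0.5631,  0.4109]), 'torque': array([ 0.0588, -0.0164,  0.0122]), 'finger_force': 0.0, 'opening': 0.08522890329957512}
scene campos [0.9402 0.4479 0.9119] 457.18221939796956
scene track_mid 0.59 [270.7 255.1] [ 0.6321 -0.0144  0.1188]
scene dog_a 0.81 [285.7 228. ] [ 0.5542 -0.0589  0.1031]
scene dog_a 0.55 [321.6 260.5] [0.5551 0.0609 0.106 ]
scene blank_mid 0.68 [251.3 174.2] [ 0.4637 -0.3175  0.018 ]
scene hd_knob 0.69 [433.3 337. ] [0.5149 0.3304 0.105 ]
scene hd_foot 0.85 [422.6 346.3] [0.5179 0.3209 0.0505]
scene hd_toe 0.81 [450.  332.7] [0.4664 0.3422 0.0739]
scene hd_toe 0.66 [429.  372.8] [0.5452 0.3629 0.0376]
scene caddy 0.58 [431.4 370.9] [0.5413 0.3642 0.0433]
scene spare_dog 0.44 [445.2 392.9] [0.5556 0.409  0.0439]
scene board 0.55 [271.9 258.6] [ 0.6352 -0.0066  0.1174]
top campos [ 0.4276 -0.0034  1.0695] 485.77100912550435
top track_mid 0.61 [325.3 174. ] [0.6405 0.0048 0.1212]
top dog_a 0.74 [355.1 218.7] [ 0.5504 -0.0513  0.1121]
top blank_mid 0.89 [484.2 258. ] [ 0.4681 -0.3285  0.0187]
top hd_knob 0.68 [168.4 247.7] [0.5054 0.3243 0.1072]
top hd_knob 0.43 [354.2 220.7] [ 0.5465 -0.0494  0.1119]
top hd_foot 0.91 [178.5 249.2] [0.5051 0.3176 0.0641]
top hd_toe 0.74 [143.4 233.8] [0.5419 0.3988 0.0468]
top hd_toe 0.66 [164.9 268.5] [0.4652 0.3427 0.0751]
top caddy 0.75 [170.5 240.2] [0.5203 0.3197 0.1078]
top caddy 0.31 [164.6 267.1] [0.4681 0.3432 0.0752]
top spare_dog 0.5 [141.1 233.4] [0.5423 0.4014 0.0529]
top board 0.61 [322.9 175. ] [0.6388 0.0096 0.1209]
```

```bash
python3 - <<'E'
import cv2
import numpy as np
a=cv2.imread('pics/scene0.png');b=cv2.imread('pics/top0.png')
cv2.imwrite('pics/s0.png',a)
cv2.imwrite('pics/t0.png',cv2.resize(b[80:400,80:600],None,fx=1.5,fy=1.5))
E
```

```text
(no output)
```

View pics/t0.png

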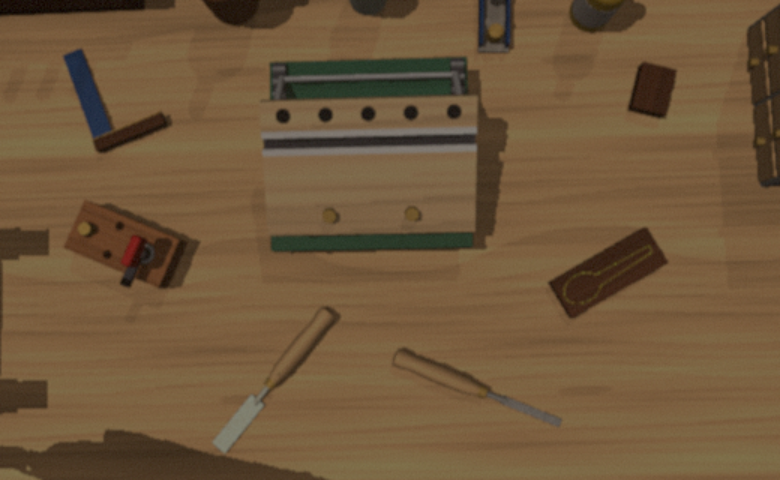

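View pics/s0.png

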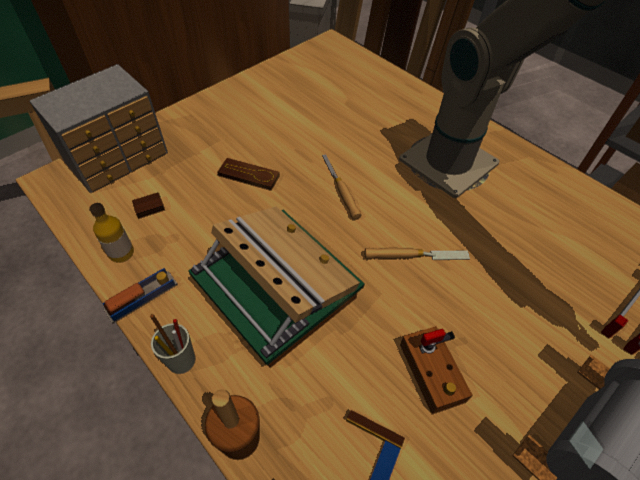

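The top view shows the board in the middle (dogs at crop 330,215 and 412,214), the blank at right (607,272), and the caddy with the hold-down at left (133,255), toe towards the robot. The scene view agrees. Next I'll fit the poses from depth.

```bash
cat > fit.py <<'E'
from h import *
np.set_printoptions(precision=4,suppress=True)
def board_fit(f):
    w=cloud(f).reshape(-1,3); 
    m=(w[:,0]>.5)&(w[:,0]<.72)&(abs(w[:,1])<.15)&(w[:,2]>.07)&(w[:,2]<.18); p=w[m]
    best=None
    pitch=np.deg2rad(22); 
    # robust plane z=a x+b y+c
    k=np.ones(len(p),bool)
    for th in [.02,.01,.006,.004,.003]:
        A=np.c_[p[k,:2],np.ones(k.sum())]; c=np.linalg.lstsq(A,p[k,2],rcond=None)[0]
        k=abs(p[:,2]-np.c_[p[:,:2],np.ones(len(p))]@c)<th
    q=p[k]; rect=cv2.minAreaRect(q[:,:2].astype(np.float32))
    return c,np.rad2deg(np.arctan(np.hypot(c[0],c[1]))),np.rad2deg(np.arctan2(c[1],c[0])),rect,q
def flat_rect(f,box,z0,z1):
    w=cloud(f).reshape(-1,3)
    m=(w[:,0]>box[0])&(w[:,0]<box[1])&(w[:,1]>box[2])&(w[:,1]<box[3])&(w[:,2]>z0)&(w[:,2]<z1)
    q=w[m]; return cv2.minAreaRect(q[:,:2].astype(np.float32)),len(q),q[:,2].mean(),cv2.boxPoints(cv2.minAreaRect(q[:,:2].astype(np.float32)))
E
python3 - <<'E'
from fit import *
for n in ['top','scene']:
    f=grab(n)
    c,t,y,rect,q=board_fit(f); print(n,'board',c,t,y,rect, 'x at z=.135',(0.135-c[2])/c[0])
    print(' blank',*flat_rect(f,(.35,.6,-.45,-.2),.011,.025))
    print(' caddy',*flat_rect(f,(.4,.65,.2,.5),.040,.048))
    print(' knob',*flat_rect(f,(.4,.65,.2,.5),.098,.13))
    print(' toe',*flat_rect(f,(.4,.65,.2,.5),.066,.082))
    print(' sdog',*flat_rect(f,(.4,.65,.2,.5),.053,.065))
E
```

```text
top board [ 0.4043 -0.0049 -0.1218] 22.012783841599095 -0.692817592601273 ((0.6061551570892334, 0.004445299506187439), (0.2803041636943817, 0.16823065280914307), 89.28543853759766) x at z=.135 0.6351310172222753
 blank ((0.4623202383518219, -0.33197104930877686), (0.06074552237987518, 0.1607287973165512), 28.162567138671875) 2151 0.01911779996441975 [[ 0.3976 -0.2755]
 [ 0.4735 -0.4172]
 [ 0.527  -0.3885]
 [ 0.4512 -0.2468]]
 caddy ((0.5246720314025879, 0.3623133897781372), (0.15237802267074585, 0.07509943842887878), 65.56784057617188) 1609 0.04561491503979616 [[0.459  0.3085]
 [0.5273 0.2774]
 [0.5904 0.4161]
 [0.522  0.4472]]
 knob ((0.5084081292152405, 0.3271908760070801), (0.016316605731844902, 0.04446965828537941), 63.043922424316406) 177 0.10698464445247284 [[0.4849 0.33  ]
 [0.5245 0.3098]
 [0.5319 0.3244]
 [0.4923 0.3445]]
 toe ((0.5040789246559143, 0.37122419476509094), (0.10228434950113297, 0.06772352755069733), 74.19047546386719) 140 0.07447063191289953 [[0.4576 0.3312]
 [0.5227 0.3128]
 [0.5506 0.4112]
 [0.4854 0.4297]]
 sdog ((0.5381021499633789, 0.36254987120628357), (0
[... 701 characters left out ...]
.04463470775767507 [[0.4583 0.3089]
 [0.528  0.2774]
 [0.5904 0.4154]
 [0.5207 0.4469]]
 knob ((0.5095589756965637, 0.3281373083591461), (0.01552768424153328, 0.04509026184678078), 65.47502899169922) 185 0.10521129858186336 [[0.4858 0.3304]
 [0.5268 0.3117]
 [0.5333 0.3258]
 [0.4923 0.3446]]
 toe ((0.4958859384059906, 0.3356809616088867), (0.014451966620981693, 0.0725334957242012), 67.99781799316406) 125 0.07331962926270291 [[0.4596 0.3426]
 [0.5268 0.3154]
 [0.5322 0.3288]
 [0.465  0.356 ]]
 sdog ((0.5301353335380554, 0.3711954951286316), (0.10104704648256302, 0.0168340764939785), 67.00788116455078) 109 0.05895297176110059 [[0.5027 0.328 ]
 [0.5181 0.3214]
 [0.5576 0.4144]
 [0.5421 0.421 ]]
```

```bash
cat > go.py <<'E'
import sys
from h import *
np.set_printoptions(precision=3,suppress=True)
BO=np.array([.638,.0042,.135]); RB=R.from_euler('z',-0.7,degrees=True)*R.from_euler('y',-22,degrees=True)
DOWN=R.from_euler('x',180,degrees=True)
def plan(frame,pos,yaw):
    """twist first, then shift: totals in units (6 deg, 40 mm), tool axes"""
    s=r.observe(); p0=np.array(s['ee_pos']); R0=R.from_euler('xyz',s['tcp_rot'])
    B=RB if frame=='b' else R.identity()
    P=BO+RB.apply(pos) if frame=='b' else np.array(pos)
    R1=B*R.from_euler('z',yaw,degrees=True)*DOWN
    tw=np.rad2deg((R0.inv()*R1).as_rotvec())/6
    print('twist total',tw,' then offset total',R1.inv().apply(P-p0)/.04,' | offset in present axes',R0.inv().apply(P-p0)/.04)
def where():
    s=r.observe(); R0=R.from_euler('xyz',s['tcp_rot']); p=np.array(s['ee_pos'])
    print('t',round(s['time'],2),'p',p,'in board (mm)',RB.inv().apply(p-BO)*1e3,'F',np.array(s['wrist_force']),'op',round(s['opening']*1e3,1),'j',np.array(s['joints']))
    a=(RB.inv()*R0*DOWN.inv()).as_euler('zyx',degrees=True); print('board-relative yaw,pitch,roll',a,'world yaw',np.rad2deg(s['tcp_rot']))
if __name__=='__main__':
    where()
    a=sys.argv[1:]
    while a:
        plan(a[0],[float(v) for v in a[1:4]],float(a[4])); a=a[5:]
E
python3 go.py w .45 .25 .25 118.2 w .463 -.3315 .1 118.2
```

```text
t 1.1 p [0.2   0.618 0.239] in board (mm) [-373.943  608.88   263.597] F [0.258 0.988 1.218] op 85.6 j [-1.324  0.628  0.039  1.517 -0.027  0.996 -0.02 ]
board-relative yaw,pitch,roll [162.778  22.001   0.001] world yaw [179.999  -0.002 162.078]
twist total [ 0.    -0.     7.313]  then offset total [-11.072   1.155  -0.267]  | offset in present axes [-8.781 -6.842 -0.267]
twist total [ 0.    -0.     7.313]  then offset total [-24.037  -5.429   3.483]  | offset in present axes [-13.564 -20.574   3.482]
```

Call:
step_arm(
  steps=[
    {"offset": [0, 0, 0], "twist": [0, 0, 0.914], "gripper": 85},
    {"offset": [0, 0, 0], "twist": [0, 0, 0.914], "gripper": 85},
    {"offset": [0, 0, 0], "twist": [0, 0, 0.914], "gripper": 85},
    {"offset": [0, 0, 0], "twist": [0, 0, 0.914], "gripper": 85},
    {"offset": [0, 0, 0], "twist": [0, 0, 0.914], "gripper": 85},
    {"offset": [0, 0, 0], "twist": [0, 0, 0.914], "gripper": 85},
    {"offset": [0, 0, 0], "twist": [0, 0, 0.914], "gripper": 85},
    {"offset": [0, 0, 0], "twist": [0, 0, 0.914], "gripper": 85},
    {"offset": [-1, 0.1, 0], "twist": [0, 0, 0], "gripper": 85},
    {"offset": [-1, 0.1, 0], "twist": [0, 0, 0], "gripper": 85},
    {"offset": [-1, 0.1, 0], "twist": [0, 0, 0], "gripper": 85},
    {"offset": [-1, 0.1, 0], "twist": [0, 0, 0], "gripper": 85},
    {"offset": [-1, 0.1, 0], "twist": [0, 0, 0], "gripper": 85},
    {"offset": [-1, 0.1, 0], "twist": [0, 0, 0], "gripper": 85},
    {"offset": [-1, 0.1, 0], "twist": [0, 0, 0], "gripper": 85},
    {"offset": [-1, 0.1, 0], "twist": [0, 0, 0], "gripper": 85},
    {"offset": [-1, 0.1, 0], "twist": [0, 0, 0], "gripper": 85},
    {"offset": [-1, 0.1, 0], "twist": [0, 0, 0], "gripper": 85},
  ],
)

```text
time: 2.6
ee_pos: [0.4251, 0.2833, 0.2396]
tcp_rot: [3.141, -0.0, 2.063]
wrist_force: [1.6, 0.4, -0.5]
opening: 0.0851
finger_force: 0.0
```

```bash
python3 go.py w .463 -.3315 .1 118.2
```

```text
t 2.6 p [0.425 0.283 0.24 ] in board (mm) [-161.333  276.519  178.001] F [ 1.608  0.406 -0.463] op 85.1 j [-0.83   0.441  0.267  1.906 -0.156  0.814  0.012]
board-relative yaw,pitch,roll [118.914  21.974   0.037] world yaw [179.96   -0.017 118.227]
twist total [ 0.007 -0.003  0.005]  then offset total [-13.994  -6.429   3.49 ]  | offset in present axes [-13.992  -6.438   3.481]
```

Call:
step_arm(
  steps=[
    {"offset": [-0.823, -0.379, 0], "twist": [0, 0, 0], "gripper": 85},
    {"offset": [-0.823, -0.379, 0], "twist": [0, 0, 0], "gripper": 85},
    {"offset": [-0.823, -0.379, 0], "twist": [0, 0, 0], "gripper": 85},
    {"offset": [-0.823, -0.379, 0], "twist": [0, 0, 0], "gripper": 85},
    {"offset": [-0.823, -0.379, 0], "twist": [0, 0, 0], "gripper": 85},
    {"offset": [-0.823, -0.379, 0], "twist": [0, 0, 0], "gripper": 85},
    {"offset": [-0.823, -0.379, 0], "twist": [0, 0, 0], "gripper": 85},
    {"offset": [-0.823, -0.379, 0], "twist": [0, 0, 0], "gripper": 85},
    {"offset": [-0.823, -0.379, 0], "twist": [0, 0, 0], "gripper": 85},
    {"offset": [-0.823, -0.379, 0], "twist": [0, 0, 0], "gripper": 85},
    {"offset": [-0.823, -0.379, 0], "twist": [0, 0, 0], "gripper": 85},
    {"offset": [-0.823, -0.379, 0], "twist": [0, 0, 0], "gripper": 85},
    {"offset": [-0.823, -0.379, 0], "twist": [0, 0, 0], "gripper": 85},
    {"offset": [-0.823, -0.379, 0], "twist": [0, 0, 0], "gripper": 85},
    {"offset": [-0.823, -0.379, 0], "twist": [0, 0, 0], "gripper": 85},
    {"offset": [-0.823, -0.379, 0], "twist": [0, 0, 0], "gripper": 85},
    {"offset": [-0.823, -0.379, 0], "twist": [0, 0, 0], "gripper": 85},
    {"offset": [0, 0, 0.9], "twist": [0, 0, 0], "gripper": 85},
    {"offset": [0, 0, 0.9], "twist": [0, 0, 0], "gripper": 85},
    {"offset": [0, 0, 0.5], "twist": [0, 0, 0], "gripper": 85},
  ],
)

```text
time: 4.27
ee_pos: [0.4602, -0.3299, 0.1443]
tcp_rot: [-3.14, -0.003, 2.062]
wrist_force: [0.3, 1.0, 0.5]
opening: 0.0853
finger_force: 0.0
```

```bash
python3 - <<'E'
from fit import *
f=grab('wrist','w1.png')
print(flat_rect(f,(.33,.62,-.48,-.18),.011,.028))
f=grab('top'); print(flat_rect(f,(.33,.62,-.48,-.18),.011,.028))
import go
go.where(); go.plan('w',[.463,-.3315,.006],118.2)
E
```

```text
(((0.4616255462169647, -0.331747829914093), (0.060263801366090775, 0.15952682495117188), 28.1143798828125), 14477, np.float64(0.01680873853525135), array([[ 0.3975, -0.2756],
       [ 0.4726, -0.4163],
       [ 0.5258, -0.3879],
       [ 0.4506, -0.2472]], dtype=float32))
(((0.4581605792045593, -0.3241868019104004), (0.06048084795475006, 0.14329588413238525), 27.791078567504883), 1649, np.float64(0.01907085623485308), array([[ 0.398 , -0.2749],
       [ 0.4648, -0.4017],
       [ 0.5183, -0.3735],
       [ 0.4515, -0.2467]], dtype=float32))
t 4.37 p [ 0.459 -0.329  0.144] in board (mm) [-158.389 -334.871   73.665] F [-0.243 -0.447  0.757] op 85.2 j [ 0.396  0.651  0.272  1.849 -0.261  0.685  1.312]
board-relative yaw,pitch,roll [118.785  22.356   0.266] world yaw [-179.807   -0.387  118.184]
twist total [-0.032 -0.065 -0.002]  then offset total [-0.107  0.042  3.449]  | offset in present axes [-0.131  0.054  3.448]
```

View pics/w1.png

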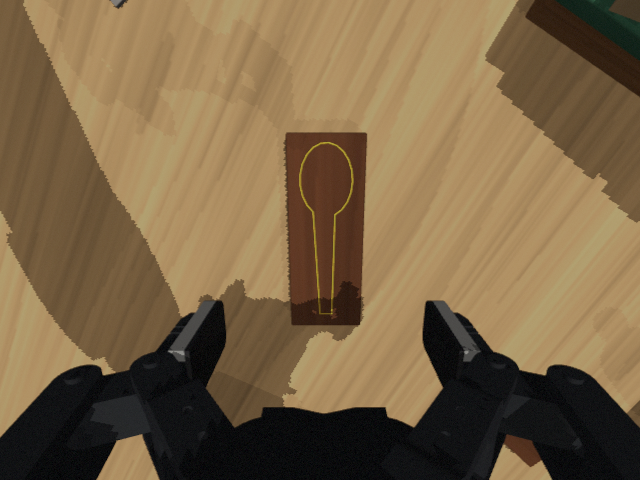

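The wrist picture shows the blank at (327,228), square between the jaws. I'll descend and grip.

Call:
step_arm(
  steps=[
    {"offset": [-0.09, 0.03, 0.6], "twist": [0, 0, 0], "gripper": 85},
    {"offset": [0, 0, 0.8], "twist": [0, 0, 0], "gripper": 85},
    {"offset": [0, 0, 0.8], "twist": [0, 0, 0], "gripper": 85},
    {"offset": [0, 0, 0.7], "twist": [0, 0, 0], "gripper": 85},
    {"offset": [0, 0, 0.4], "twist": [0, 0, 0], "gripper": 85},
    {"offset": [0, 0, 0.15], "twist": [0, 0, 0], "gripper": 85},
    {"offset": [0, 0, 0], "twist": [0, 0, 0], "gripper": 85},
    {"offset": [0, 0, 0], "twist": [0, 0, 0], "gripper": 50},
    {"offset": [0, 0, 0], "twist": [0, 0, 0], "gripper": 50},
    {"offset": [0, 0, 0], "twist": [0, 0, 0], "gripper": 50},
    {"offset": [0, 0, 0], "twist": [0, 0, 0], "gripper": 50},
    {"offset": [0, 0, 0], "twist": [0, 0, 0], "gripper": 50},
  ],
  squeeze=50,
)

```text
time: 5.37
ee_pos: [0.4657, -0.3337, 0.0115]
tcp_rot: [3.14, 0.003, 2.063]
wrist_force: [-0.9, 0.7, 5.9]
opening: 0.0586
finger_force: 53.8
```

```bash
python3 go.py w .463 -.3315 .2 118.2
```

```text
t 5.37 p [ 0.466 -0.334  0.012] in board (mm) [-202.148 -339.938  -51.501] F [-0.916  0.674  5.899] op 58.6 j [ 0.462  0.861  0.174  1.889 -0.332  0.415  1.374]
board-relative yaw,pitch,roll [118.954  21.822  -0.126] world yaw [179.901   0.188 118.207]
twist total [0.017 0.031 0.001]  then offset total [ 0.08  -0.035 -4.712]  | offset in present axes [ 0.064 -0.026 -4.712]
```

Call:
step_arm(
  steps=[
    {"offset": [0, 0, -0.3], "twist": [0, 0, 0], "gripper": 50},
    {"offset": [0, 0, -0.6], "twist": [0, 0, 0], "gripper": 50},
    {"offset": [0, 0, -0.9], "twist": [0, 0, 0], "gripper": 50},
    {"offset": [0, 0, -0.9], "twist": [0, 0, 0], "gripper": 50},
    {"offset": [0, 0, -0.9], "twist": [0, 0, 0], "gripper": 50},
    {"offset": [0, 0, -0.9], "twist": [0, 0, 0], "gripper": 50},
    {"offset": [0, 0, -0.6], "twist": [0, 0, 0], "gripper": 50},
    {"offset": [0, 0, 0], "twist": [0, 0, 0], "gripper": 50},
    {"offset": [0, 0, 0], "twist": [0, 0, 0], "gripper": 50},
  ],
)

```text
time: 6.12
ee_pos: [0.4652, -0.3331, 0.216]
tcp_rot: [3.139, 0.004, 2.063]
wrist_force: [-0.3, 0.1, -1.6]
opening: 0.0587
finger_force: 54.4
```

```bash
cat > ib.py <<'E'
from fit import *
import go
go.where(); s=r.observe(); R0=R.from_euler('xyz',s['tcp_rot']); p0=np.array(s['ee_pos'])
f=grab('wrist','w2.png')
w=cloud(f).reshape(-1,3); q=R0.inv().apply(np.nan_to_num(w-p0,nan=9)); 
m=(abs(q[:,0])<.12)&(abs(q[:,1])<.026)&(q[:,2]>-.03)&(q[:,2]<.03); q=q[m]
print(len(q)); 
a=np.c_[q[:,:2],np.ones(len(q))]; print('plane z=',np.linalg.lstsq(a,q[:,2],rcond=None)[0])
print('x range',np.percentile(q[:,0],[0.3,5,50,99.7]),'rect',cv2.minAreaRect(q[:,:2].astype(np.float32)))
E
python3 ib.py; python3 go.py b -53 0 60 90
```

```text
t 6.12 p [ 0.465 -0.333  0.216] in board (mm) [-126.058 -339.4    138.306] F [-0.303  0.138 -1.612] op 58.7 j [ 0.366  0.56   0.318  1.777 -0.227  0.836  1.283]
board-relative yaw,pitch,roll [118.961  21.76   -0.131] world yaw [179.849   0.223 118.212]
38285
plane z= [-0.002  0.001 -0.005]
x range [-0.046 -0.036  0.032  0.083] rect ((0.01753823459148407, -2.250075340270996e-06), (0.051996294409036636, 0.13164110481739044), 89.99711608886719)
t 6.17 p [ 0.464 -0.332  0.214] in board (mm) [-127.53  -338.59   136.971] F [-1.065  0.167 -2.234] op 58.3 j [ 0.367  0.562  0.317  1.778 -0.227  0.836  1.283]
board-relative yaw,pitch,roll [118.921  21.935  -0.005] world yaw [179.945   0.035 118.219]
twist total [-3.578 -0.922  4.76 ]  then offset total [    8.465 -1321.812 -1496.576]  | offset in present axes [  870.615 -1558.516  -894.457]
```

```bash
python3 go.py b -.053 -.003 .06 90
```

```text
t 6.17 p [ 0.464 -0.332  0.214] in board (mm) [-127.53  -338.59   136.971] F [-1.065  0.167 -2.234] op 58.3 j [ 0.367  0.562  0.317  1.778 -0.227  0.836  1.283]
board-relative yaw,pitch,roll [118.921  21.935  -0.005] world yaw [179.945   0.035 118.219]
twist total [-3.578 -0.922  4.76 ]  then offset total [8.39  1.863 1.924]  | offset in present axes [6.16  6.199 1.088]
```

Call:
step_arm(
  steps=[
    {"offset": [0, 0, 0], "twist": [-0.511, -0.132, 0.68], "gripper": 50},
    {"offset": [0, 0, 0], "twist": [-0.511, -0.132, 0.68], "gripper": 50},
    {"offset": [0, 0, 0], "twist": [-0.511, -0.132, 0.68], "gripper": 50},
    {"offset": [0, 0, 0], "twist": [-0.511, -0.132, 0.68], "gripper": 50},
    {"offset": [0, 0, 0], "twist": [-0.511, -0.132, 0.68], "gripper": 50},
    {"offset": [0, 0, 0], "twist": [-0.511, -0.132, 0.68], "gripper": 50},
    {"offset": [0, 0, 0], "twist": [-0.511, -0.132, 0.68], "gripper": 50},
    {"offset": [0.839, 0.186, 0.1], "twist": [0, 0, 0], "gripper": 50},
    {"offset": [0.839, 0.186, 0.1], "twist": [0, 0, 0], "gripper": 50},
    {"offset": [0.839, 0.186, 0.1], "twist": [0, 0, 0], "gripper": 50},
    {"offset": [0.839, 0.186, 0.1], "twist": [0, 0, 0], "gripper": 50},
    {"offset": [0.839, 0.186, 0.1], "twist": [0, 0, 0], "gripper": 50},
    {"offset": [0.839, 0.186, 0.1], "twist": [0, 0, 0], "gripper": 50},
    {"offset": [0.839, 0.186, 0.1], "twist": [0, 0, 0], "gripper": 50},
    {"offset": [0.839, 0.186, 0.1], "twist": [0, 0, 0], "gripper": 50},
    {"offset": [0.839, 0.186, 0.1], "twist": [0, 0, 0], "gripper": 50},
    {"offset": [0.839, 0.186, 0.1], "twist": [0, 0, 0], "gripper": 50},
    {"offset": [0, 0, 0], "twist": [0, 0, 0], "gripper": 50},
    {"offset": [0, 0, 0], "twist": [0, 0, 0], "gripper": 50},
    {"offset": [0, 0, 0], "twist": [0, 0, 0], "gripper": 50},
  ],
)

```text
time: 7.83
ee_pos: [0.5514, 0.0018, 0.2027]
tcp_rot: [2.761, 0.001, 1.559]
wrist_force: [0.4, -1.6, -1.1]
opening: 0.0584
finger_force: 54.3
```

```bash
python3 go.py b -.053 -.003 .025 90; python3 - <<'E'
from go import *
f=grab('wrist','w3.png')
for k in ['dog_a','track_mid']:
    for d in landmark_of(k,'wrist')[:3]:
        p=w_of(f,*d['at']); print(k,round(d['conf'],2),d['at'],RB.inv().apply(p-BO)*1e3)
E
```

```text
t 7.83 p [0.551 0.002 0.203] in board (mm) [-54.865  -3.466  95.23 ] F [ 0.423 -1.619 -1.136] op 58.4 j [-0.433  0.46   0.5    2.191 -0.935  0.252  0.849]
board-relative yaw,pitch,roll [90.057  0.217 -0.054] world yaw [158.217   0.071  89.332]
twist total [-0.036  0.009  0.009]  then offset total [0.012 0.047 1.756]  | offset in present axes [0.013 0.053 1.756]
track_mid 0.82 [402.9, 238.7] [  2.928  -2.97  -15.595]
```

View pics/w3.png

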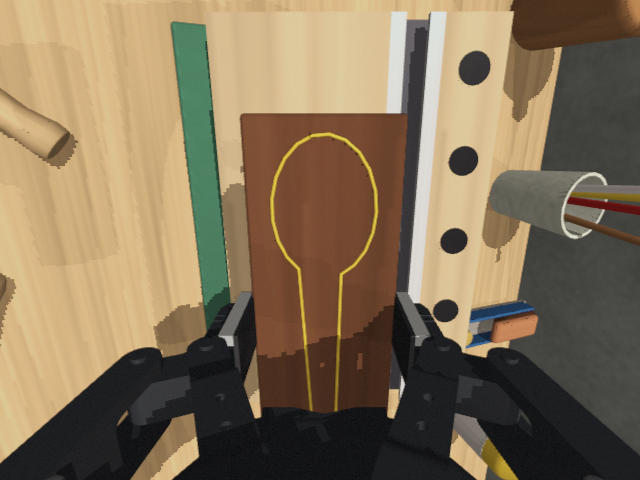

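The wrist view shows the blank square to the track (blank edge near column 403, slot near 415). Joint 6 is close to its limit, so I'll lower stepwise.

Call:
step_arm(
  steps=[
    {"offset": [0, 0.06, 0.3], "twist": [0, 0, 0], "gripper": 50},
    {"offset": [0, 0, 0.4], "twist": [0, 0, 0], "gripper": 50},
    {"offset": [0, 0, 0.3], "twist": [0, 0, 0], "gripper": 50},
    {"offset": [0, 0, 0.2], "twist": [0, 0, 0], "gripper": 50},
    {"offset": [0, 0, 0], "twist": [0, 0, 0], "gripper": 50},
    {"offset": [0, 0, 0], "twist": [0, 0, 0], "gripper": 50},
  ],
)

```text
time: 8.48
ee_pos: [0.5768, 0.0008, 0.1679]
tcp_rot: [2.773, -0.0, 1.555]
wrist_force: [-0.1, -0.5, -0.9]
opening: 0.0589
finger_force: 54.4
```

```bash
python3 go.py b -.055 -.003 .0125 90
```

```text
t 8.48 p [0.577 0.001 0.168] in board (mm) [-44.415  -4.177  53.41 ] F [-0.141 -0.463 -0.876] op 58.9 j [-0.373  0.55   0.441  2.15  -1.1    0.233  1.001]
board-relative yaw,pitch,roll [89.822  0.855 -0.058] world yaw [158.855  -0.01   89.112]
twist total [-0.143  0.01  -0.03 ]  then offset total [ 0.029 -0.265  1.023]  | offset in present axes [ 0.03  -0.249  1.027]
```

Call:
step_arm(
  steps=[
    {"offset": [0, 0, -0.7], "twist": [0, 0, 0], "gripper": 50},
    {"offset": [0, 0, -0.8], "twist": [0, 0, 0], "gripper": 50},
    {"offset": [0, 0, -0.5], "twist": [0.5, 0, 0], "gripper": 50},
    {"offset": [0, 0, 0], "twist": [0.8, 0, 0], "gripper": 50},
    {"offset": [0, 0, 0], "twist": [0.8, 0, 0], "gripper": 50},
    {"offset": [0, 0, 0], "twist": [0.8, 0, 0], "gripper": 50},
    {"offset": [0, 0, 0], "twist": [0.8, 0, 0], "gripper": 50},
    {"offset": [0, 0, 0], "twist": [0, 0, 0], "gripper": 50},
  ],
)

```text
time: 9.15
ee_pos: [0.5506, 0.0023, 0.2428]
tcp_rot: [-3.124, 0.002, 1.56]
wrist_force: [1.0, 0.4, -0.2]
opening: 0.0583
finger_force: 54.7
```

```bash
python3 go.py w .53 0 .24 90
```

```text
t 9.15 p [0.551 0.002 0.243] in board (mm) [-40.636  -2.919 132.663] F [ 1.009  0.432 -0.199] op 58.3 j [-0.61   0.649  0.913  1.793 -0.59   1.019  0.526]
board-relative yaw,pitch,roll [90.106 23.01  -0.129] world yaw [-178.989    0.118   89.357]
twist total [-0.169  0.019 -0.107]  then offset total [-0.059 -0.515  0.07 ]  | offset in present axes [-0.064 -0.513  0.079]
```

Call:
step_arm(
  steps=[
    {"offset": [0, 0, 0], "twist": [0, 1, 0], "gripper": 50},
    {"offset": [0, 0, 0], "twist": [0, 1, 0], "gripper": 50},
    {"offset": [0, 0, 0], "twist": [0, 1, 0], "gripper": 50},
    {"offset": [0, 0, 0], "twist": [0, 1, 0], "gripper": 50},
    {"offset": [0, 0, 0], "twist": [0, 0, 0], "gripper": 50},
  ],
)

```text
time: 9.57
ee_pos: [0.5467, -0.0047, 0.2423]
tcp_rot: [-3.122, -0.417, 1.538]
wrist_force: [0.1, -1.6, -1.5]
opening: 0.0589
finger_force: 54.7
```

```bash
python3 go.py w .53 0 .24 90
```

```text
t 9.57 p [ 0.547 -0.005  0.242] in board (mm) [-44.354  -9.999 133.658] F [ 0.099 -1.643 -1.51 ] op 58.9 j [-0.224  0.633  0.692  1.795 -0.84   1.199  0.838]
board-relative yaw,pitch,roll [79.553 20.63  25.684] world yaw [-178.896  -23.915   88.094]
twist total [-0.115 -3.988 -0.275]  then offset total [ 0.117 -0.417  0.058]  | offset in present axes [ 0.071 -0.419  0.103]
```

```bash
cat > kin.py <<'E'
import numpy as np
from scipy.spatial.transform import Rotation as R
from scipy.optimize import least_squares
D=[([-1.324,.628,.039,1.517,-.027,.996,-.02],[.2,.618,.239],[179.999,-.002,162.078]),
([-.83,.441,.267,1.906,-.156,.814,.012],[.425,.283,.24],[179.96,-.017,118.227]),
([.396,.651,.272,1.849,-.261,.685,1.312],[.459,-.329,.144],[-179.807,-.387,118.184]),
([.462,.861,.174,1.889,-.332,.415,1.374],[.466,-.334,.012],[179.901,.188,118.207]),
([.366,.56,.318,1.777,-.227,.836,1.283],[.465,-.333,.216],[179.849,.223,118.212]),
([-.433,.46,.5,2.191,-.935,.252,.849],[.551,.002,.203],[158.217,.071,89.332]),
([-.373,.55,.441,2.15,-1.1,.233,1.001],[.577,.001,.168],[158.855,-.01,89.112]),
([-.61,.649,.913,1.793,-.59,1.019,.526],[.551,.002,.243],[-178.989,.118,89.357]),
([-.224,.633,.692,1.795,-.84,1.199,.838],[.547,-.005,.242],[-178.896,-23.915,88.094])]
def fk(q,k):
    s1,s3,s5,s7,L0,L1,L2,L3,e1,off,e2=k
    rot=R.identity(); p=np.array([0,0,L0])
    rot=rot*R.from_euler('z',s1*q[0])*R.from_euler('y',q[1]); p=p+rot.apply([0,0,L1])
    rot=rot*R.from_euler('z',s3*q[2]); p=p+rot.apply([e1,0,0]); rot=rot*R.from_euler('y',q[3]); p=p+rot.apply([e2,0,0])
    rot=rot*R.from_euler('z',s5*q[4]); p=p+rot.apply([0,0,L2]); rot=rot*R.from_euler('y',q[5]); p=p+rot.apply([0,0,L3])
    return p,rot*R.from_euler('z',s7*q[6]+off)
if __name__=='__main__':
    import itertools
    best=None
    for s in itertools.product([1,-1],repeat=4):
        def res(v):
            k=list(s)+list(v); o=[]
            for q,p,e in D:
                a,b=fk(q,k); o+=list((a-p)); o+=list((b.inv()*R.from_euler('xyz',e,degrees=True)).as_rotvec()*.2)
            return o
        for off in [0,1.57,3.14,-1.57]:
            r=least_squares(res,[.33,.35,.35,.25,0,off,0])
            if best is None or r.cost<best[0]: best=(r.cost,s,r.x,np.abs(r.fun).max())
    print(best)
E
python3 kin.py
```

```text
(np.float64(0.0014605659179562592), (-1, -1, -1, -1), array([0.40559476, 0.50680954, 0.3912461 , 0.33887041, 0.03346786,
       1.57081988, 0.00449232]), np.float64(0.026650164262998655))
```

```bash
cat > kin2.py <<'E'
from kin import *
S=(-1,-1,-1,-1); OFF=np.pi/2
def rots(q):
    Rs=[R.identity()]; 
    for i,a in enumerate('zyzyzyz'): Rs.append(Rs[-1]*R.from_euler(a,(-q[i] if i%2==0 else q[i])+(OFF if i==6 else 0)))
    return Rs
# translation vector in frames after joints 0(base),1..6(after j6): base z ; others 3 comps
def cols(q):
    Rs=rots(q); C=[np.array([[0,0,1]]).T]
    for i in range(1,7): C.append(Rs[i].as_matrix())
    C.append(Rs[7].as_matrix()[:,2:3]*0)
    return np.hstack(C)
if __name__=='__main__':
    np.set_printoptions(precision=4,suppress=True)
    for q,p,e in D: print((rots(q)[-1].inv()*R.from_euler('xyz',e,degrees=True)).magnitude())
    A=np.vstack([cols(q) for q,p,e in D]); b=np.hstack([p for q,p,e in D])
    lam=1e-3; x=np.linalg.solve(A.T@A+lam**2*9*np.eye(A.shape[1])*.1,A.T@b); print(x[:1],x[1:19].reshape(6,3)); print(np.abs(A@x-b).max(),np.linalg.svd(A)[1])
    np.save('x.npy',x)
E
python3 kin2.py
```

```text
0.0011584707723004063
0.0007257534680322444
0.001130121657099845
0.0009447720313242389
0.00044288144681146365
0.000401226774683845
0.0007068932520953577
0.0004028933536377358
0.0006211343936722175
[0.1671] [[ 0.0009 -0.0063  0.1671]
 [-0.002  -0.0063  0.2804]
 [ 0.0034 -0.0072  0.2804]
 [ 0.0014 -0.0072  0.1898]
 [-0.0009 -0.0007  0.1898]
 [ 0.0011 -0.0007  0.3417]]
0.0007888561299223551 [ 7.8506  7.1774  7.1548  1.5141  1.4656  0.859   0.8315  0.6273  0.3808
  0.3231  0.303   0.2173  0.1054  0.      0.      0.      0.      0.
  0.     -0.    ]
```

```bash
cat > sim.py <<'E'
from kin2 import *
X=np.load('x.npy')
LO=np.array([-3.06,-.37,-1.25,.18,-1.1,.23,-2.94]);HI=np.array([3.06,2.12,1.32,2.47,4.24,1.98,2.94])
def FK(q): return cols(q)@X, rots(q)[-1]
def err(q,p,Rt):
    a,b=FK(q); return np.r_[p-a,(Rt*b.inv()).as_rotvec()]
def jac(q):
    J=np.zeros((6,7)); a,b=FK(q)
    for i in range(7):
        d=q.copy(); d[i]+=1e-5; a2,b2=FK(d); J[:3,i]=(a2-a)/1e-5; J[3:,i]=(b2*b.inv()).as_rotvec()/1e-5
    return J
def solve(q,p,Rt,lam=.02,home=None,kn=0.,it=15,W=.3):
    q=q.copy()
    for _ in range(it):
        J=jac(q); e=err(q,p,Rt); w=np.r_[1,1,1,[W]*3]; J=J*w[:,None]; e=e*w
        free=np.ones(7,bool)
        for _ in range(4):
            Jf=J[:,free]; Ji=Jf.T@np.linalg.inv(Jf@Jf.T+lam**2*np.eye(6)); dq=np.zeros(7); dq[free]=Ji@e
            if home is not None: dq[free]+=(np.eye(free.sum())-Ji@Jf)@(kn*(home-q))[free]
            bad=free&(((q+dq<LO)&(dq<0))|((q+dq>HI)&(dq>0)))
            if not bad.any(): break
            free&=~bad
        q=np.clip(q+dq,LO,HI)
    return q
def run(q,p,Rt,rows,**k):
    for o,t in rows:
        p=p+Rt.apply(np.array(o)*.04); Rt=Rt*R.from_rotvec(np.deg2rad(6)*np.array(t)); q=solve(q,p,Rt,**k)
    return q,p,Rt
Z=[0,0,0]
H=[([(Z,[0,0,.914])]*8+[([-1,.1,0],Z)]*10),
 [([-.823,-.379,0],Z)]*17+[([0,0,1.15],Z)]*2,
 [([-.09,.03,.45],Z)]+[([0,0,.75],Z)]*4, [([0,0,-.85],Z)]*6,
 [(Z,[-.511,-.132,.68])]*7+[([.839,.186,.1],Z)]*10,
 [([0,.06,.3],Z),([0,0,.4],Z),([0,0,.3],Z),([0,0,.2],Z)],
 [([0,0,-.7],Z),([0,0,-.8],Z),([0,0,-.5],[.5,0,0])]+[(Z,[.8,0,0])]*4,
 [(Z,[0,1,0])]*4]
if __name__=='__main__':
    np.set_printoptions(precision=2,suppress=True)
    q0=np.array(D[0][0]);
    mid=(LO+HI)/2
    for name,kw in {'pinv':{},'home':dict(home=q0,kn=.1),'mid':dict(home=mid,kn=.05),'zero':dict(home=np.zeros(7),kn=.1),'home1it':dict(home=q0,kn=.02,it=3)}.items():
        q=q0.copy(); p,Rt=FK(q); print(name)
        for i,h in enumerate(H):
            q,p,Rt=run(q,p,Rt,h,**kw); print('  ',q,'real',np.array(D[i+1][0]),'err',np.abs(err(q,p,Rt)).max())
E
python3 sim.py
```

```text
pinv
   [-0.83  0.44  0.27  1.91 -0.16  0.81  0.01] real [-0.83  0.44  0.27  1.91 -0.16  0.81  0.01] err 1.6653345369377348e-16
   [ 0.4   0.65  0.27  1.85 -0.26  0.68  1.31] real [ 0.4   0.65  0.27  1.85 -0.26  0.69  1.31] err 1.2300951273205851e-16
   [ 0.46  0.87  0.17  1.89 -0.33  0.41  1.37] real [ 0.46  0.86  0.17  1.89 -0.33  0.41  1.37] err 1.6653345369377348e-16
   [ 0.37  0.57  0.31  1.78 -0.23  0.84  1.28] real [ 0.37  0.56  0.32  1.78 -0.23  0.84  1.28] err 1.1102230246251565e-16
   [-0.41  0.46  0.47  2.19 -0.9   0.24  0.82] real [-0.43  0.46  0.5   2.19 -0.94  0.25  0.85] err 6.7446048745978244e-15
   [-0.36  0.56  0.43  2.15 -1.08  0.23  0.99] real [-0.37  0.55  0.44  2.15 -1.1   0.23  1.  ] err 0.024456618065642685
   [-0.61  0.64  0.91  1.84 -0.6   0.97  0.54] real [-0.61  0.65  0.91  1.79 -0.59  1.02  0.53] err 4.466912950640278e-17
   [-0.23  0.63  0.67  1.82 -0.85  1.17  0.86] real [-0.22  0.63  0.69  1.79 -0.84  1.2   0.84] err 5.551115123125783e-17
home
   [-0.84  0.44  0.28  1.91 -0.17  0.81  0.02] real [-0.83  0.44  0.27  1.91 -0.16  0.81  0.01] err 0.00035968
[... 3111 characters left out ...]
  0.4   1.28] real [ 0.46  0.86  0.17  1.89 -0.33  0.41  1.37] err 0.0002979415200101934
   [ 0.46  0.55  0.18  1.77 -0.13  0.83  1.19] real [ 0.37  0.56  0.32  1.78 -0.23  0.84  1.28] err 0.00020044932247037736
   [-0.39  0.45  0.45  2.19 -0.86  0.23  0.78] real [-0.43  0.46  0.5   2.19 -0.94  0.25  0.85] err 0.00041395791739194925
   [-0.36  0.56  0.43  2.15 -1.1   0.23  1.  ] real [-0.37  0.55  0.44  2.15 -1.1   0.23  1.  ] err 0.023004692112821565
   [-0.54  0.59  0.76  1.83 -0.5   0.92  0.44] real [-0.61  0.65  0.91  1.79 -0.59  1.02  0.53] err 9.397949153826064e-05
   [-0.1   0.58  0.46  1.82 -0.75  1.08  0.76] real [-0.22  0.63  0.69  1.79 -0.84  1.2   0.84] err 0.00017521138817429608
```

```bash
cat > feas.py <<'E'
from sim import *
from go import BO,RB,DOWN
np.set_printoptions(precision=2,suppress=True)
def tgt(pos,yaw): return BO+RB.apply(pos), RB*R.from_euler('z',yaw,degrees=True)*DOWN
if __name__=='__main__':
    rng=np.random.default_rng(0)
    for nm,pos,yaw in [('blank',[-.056,-.003,.012],90),('above',[-.053,-.003,.07],90),('hd',[0,0,.05],90),('hd up',[0,0,.11],90),('hdturn',[0,0,.05],180)]:
        P,Q=tgt(pos,yaw); sols=[]
        for s in range(25):
            q=np.array([rng.uniform(-.8,.8),.5,rng.uniform(-1,1),2.1,rng.uniform(-1,4),.4,rng.uniform(-2.5,2.5)])
            for l in (.05,.01): q=solve(q,P,Q,lam=l,it=25)
            e=np.abs(err(q,P,Q)).max()
            sols.append((e,q))
        sols.sort(key=lambda t:t[0]); print(nm)
        for e,q in [s for s in sols if s[0]<2e-3][::3][:6]+sols[:1]: print('  ',round(e,5),q)
E
time python3 feas.py
```

```text
blank
   0.0 [ 0.19  0.62 -0.37  2.17  1.62  0.25 -1.66]
   0.0 [ 0.18  0.62 -0.36  2.17  1.62  0.24 -1.67]
   0.0 [ 0.19  0.62 -0.37  2.17  1.62  0.25 -1.66]
   0.0 [ 0.17  0.62 -0.34  2.17  1.63  0.23 -1.67]
   0.0 [ 0.17  0.62 -0.34  2.17  1.63  0.23 -1.67]
   0.0 [ 0.19  0.62 -0.37  2.17  1.62  0.25 -1.66]
above
   0.0 [ 0.3   0.52 -0.52  2.17  1.21  0.31 -1.26]
   0.0 [ 0.34  0.53 -0.59  2.17  1.25  0.35 -1.3 ]
   0.0 [ 0.18  0.49 -0.35  2.18  1.08  0.23 -1.14]
   0.0 [ 0.58  0.65 -0.97  2.17  1.39  0.61 -1.41]
   0.0 [ 0.3   0.52 -0.52  2.17  1.21  0.31 -1.26]
hd
   0.0 [ 0.27  0.57 -0.5   2.03  1.01  0.36 -1.03]
   0.0 [ 0.1   0.54 -0.25  2.03  0.71  0.26 -0.76]
   0.0 [ 0.05  0.53 -0.17  2.04  0.57  0.23 -0.63]
   0.0 [ 0.05  0.53 -0.18  2.03  0.57  0.23 -0.63]
   0.0 [ 0.4   0.62 -0.69  2.03  1.16  0.47 -1.16]
   0.0 [ 0.38  0.61 -0.67  2.03  1.14  0.45 -1.15]
   0.0 [ 0.27  0.57 -0.5   2.03  1.01  0.36 -1.03]
hd up
   0.0 [-0.39  0.44  0.44  2.05 -0.53  0.34  0.44]
   0.0 [ 0.54  0.55 -0.89  2.02  1.02  0.58 -1.04]
   0.0 [ 0.29  0.45 -0.51  2.03  0.72  0.41 -0.77]
   0.0 [ 0.49  0.52 -0.82  2.02  0.97  0.55 -1.  ]
   0.0 [ 0.08  0.42 -0.21  2.03  0.39  0.34 -0.46]
   0.0 [ 0.09  0.42 -0.23  2.03  0.42  0.34 -0.48]
   0.0 [-0.39  0.44  0.44  2.05 -0.53  0.34  0.44]
hdturn
   0.0 [ 0.12  0.54 -0.27  2.03  0.73  0.26  0.79]
   0.0 [-0.28  0.55  0.31  2.04 -0.65  0.23  2.12]
   0.0 [ 0.35  0.6  -0.62  2.03  1.11  0.43  0.45]
   0.0 [ 0.19  0.55 -0.38  2.03  0.88  0.31  0.65]
   0.0 [-0.28  0.55  0.31  2.04 -0.65  0.23  2.12]
   0.0 [ 0.33  0.59 -0.59  2.03  1.08  0.41  0.47]
   0.0 [ 0.12  0.54 -0.27  2.03  0.73  0.26  0.79]
real	0m10.624s
user	0m11.063s
sys	0m0.104s
```

```bash
cat > search.py <<'E'
from feas import *
import sys, time
def seg(p,Rt,P,Q):
    tw=np.rad2deg((Rt.inv()*Q).as_rotvec())/6; n=int(np.ceil(np.linalg.norm(tw)/.95)) if np.linalg.norm(tw)>.05 else 0
    of=Q.inv().apply(P-p)/.04; m=int(np.ceil(np.linalg.norm(of)/.95)) if np.linalg.norm(of)>.02 else 0
    return [(Z,tw/max(n,1))]*n+[(of/max(m,1),Z)]*m,(n,tw,m,of)
def sim(q,p,Rt,wps,it=3):
    mar=9; md=0; n=0; desc=[]
    for P,Q in wps:
        rows,d=seg(p,Rt,P,Q); desc.append(d)
        for o,t in rows:
            q2,p,Rt=run(q,p,Rt,[(o,t)],it=it); md=max(md,np.abs(q2-q).max()); q=q2; mar=min(mar,(q-LO).min(),(HI-q).min()); n+=1
            if mar<=0 : return q,mar,md,n,desc
    return q,mar,md,n,desc
if __name__=='__main__':
    from plant import r
    s=r.observe(); q0=np.array(s['joints']); p0=np.array(s['ee_pos']); R0=R.from_euler('xyz',s['tcp_rot'])
    rng=np.random.default_rng(int(sys.argv[1])); P,Q=tgt([-.053,-.003,.075],90); t0=time.time(); best=[]
    while time.time()-t0<150:
        w=[]
        for k in range(rng.integers(1,3)):
            pos=np.array([rng.uniform(.42,.6),rng.uniform(-.25,.25),rng.uniform(.26,.36)]) if rng.random()<.6 else p0
            rot=R.from_euler('z',90+rng.choice([0,rng.uniform(-120,120)]),degrees=True)*DOWN*R.from_rotvec(np.deg2rad([rng.uniform(-45,30),rng.uniform(-45,45),0]))
            w.append((pos,rot))
        q,m,md,n,d=sim(q0,p0,R0,w+[(P,Q)])
        if m>0.01 and q[2]<-.3: best.append((n+40*max(0,md-.15),n,m,md,q,d))
    best.sort(key=lambda b:b[0]); print(len(best))
    for b in best[:2]:
        print(b[1:5]); [print('   ',x) for x in b[5]]
E
for i in 1 2 3 4; do python3 search.py $i > s$i.txt & done; wait; cat s?.txt
```

```text
3
(20, np.float64(0.01672494720538964), np.float64(0.7722213422894768), array([ 0.24,  0.48, -0.44,  2.12,  0.83,  0.32, -0.88]))
    (5, array([-3.15,  3.21,  1.49]), 3, array([ 2.58,  0.26, -0.22]))
    (8, array([-0.76, -6.51, -3.64]), 4, array([-1.44, -1.4 ,  3.14]))
(44, np.float64(0.013665400862102661), np.float64(0.6337125824488928), array([ 0.18,  0.48, -0.35,  2.15,  0.89,  0.26, -0.96]))
    (13, array([-7.3 , -9.53, -1.73]), 0, array([0., 0., 0.]))
    (12, array([ 3.3 , 10.31,  3.04]), 6, array([ 4.84,  0.73, -0.12]))
    (6, array([ 0.17, -5.  , -0.86]), 7, array([-3.88, -1.33,  3.99]))
2
(37, np.float64(0.03400712421556487), np.float64(0.6802259564295019), array([ 0.19,  0.48, -0.37,  2.15,  0.89,  0.26, -0.95]))
    (3, array([-0.21,  2.07, -0.34]), 5, array([ 2.94, -2.83, -0.39]))
    (14, array([ -5.16, -11.65,   2.94]), 5, array([0.78, 1.97, 3.52]))
    (8, array([ 0.49,  6.38, -3.  ]), 2, array([ 0.17, -0.22,  1.47]))
(39, np.float64(0.026404779906172626), np.float64(0.6657039938597938), array([ 0.18,  0.48, -0.35,  2.14,  0.83,  0.26, -0.89]))
    (5, array([-3.55,  2.96, -1.04]), 2, array([ 0.49,  1.09, -0.69]))
    (17, array([  7.04, -14.33,  -0.26]), 2, array([ 1.05, -0.34,  0.83]))
    (11, array([-6.78,  7.47,  1.57]), 2, array([ 0.17, -0.22,  1.47]))
1
(32, np.float64(0.029030567869642976), np.float64(1.0625357220942133), array([ 0.29,  0.5 , -0.51,  2.17,  1.17,  0.31, -1.22]))
    (12, array([-7.11, -8.56, -1.7 ]), 6, array([-4.34, -2.34, -0.58]))
    (7, array([3.35, 4.62, 1.01]), 7, array([4.17, 2.11, 3.29]))
this script no longer has the robotException ignored in: <_io.TextIOWrapper mode='rw' encoding='UTF-8'>
Traceback (most recent call last):
BrokenPipeError: [Errno 32] Broken pipe
```

```bash
python3 - <<'E'
from h import *
s=r.observe(); np.savez('st.npz',q=s['joints'],p=s['ee_pos'],e=s['tcp_rot'])
E
cat > fast.py <<'E'
import numpy as np, sys, time
from scipy.spatial.transform import Rotation as R
X=np.load('x.npy'); T0=np.array([0,0,X[0]]); TT=X[1:19].reshape(6,3)
LO=np.array([-3.06,-.37,-1.25,.18,-1.1,.23,-2.94]);HI=np.array([3.06,2.12,1.32,2.47,4.24,1.98,2.94])
BO=np.array([.638,.0042,.135]); RB=R.from_euler('z',-0.7,degrees=True)*R.from_euler('y',-22,degrees=True); DOWN=R.from_euler('x',180,degrees=True)
def tgt(pos,yaw): return BO+RB.apply(pos), (RB*R.from_euler('z',yaw,degrees=True)*DOWN).as_matrix()
def fkj(q):
    M=np.eye(3); p=T0.copy(); ax=[];og=[]
    for i in range(7):
        og.append(p)
        a=(-q[i] if i%2==0 else q[i])+(np.pi/2 if i==6 else 0); c,s=np.cos(a),np.sin(a)
        if i%2==0: ax.append(-M[:,2]); M=M@np.array([[c,-s,0],[s,c,0],[0,0,1]])
        else: ax.append(M[:,1]); M=M@np.array([[c,0,s],[0,1,0],[-s,0,c]])
        if i<6: p=p+M@TT[i]
    A=np.array(ax); J=np.vstack([np.cross(A,p-np.array(og)).T,A.T]); return p,M,J
def rv(E):
    w=np.array([E[2,1]-E[1,2],E[0,2]-E[2,0],E[1,0]-E[0,1]])/2; n=np.linalg.norm(w)
    return w if n<1e-9 else w/n*np.arctan2(n,(np.trace(E)-1)/2)
def solve(q,p,Rt,it=3,lam=.01):
    for _ in range(it):
        a,M,J=fkj(q); e=np.r_[p-a,.3*rv(Rt@M.T)]; J=J.copy(); J[3:]*=.3
        free=np.ones(7,bool)
        for _ in range(3):
            Jf=J[:,free]; dq=np.zeros(7); dq[free]=Jf.T@np.linalg.solve(Jf@Jf.T+lam**2*np.eye(6),e)
            bad=free&(((q+dq<LO)&(dq<0))|((q+dq>HI)&(dq>0)))
            if not bad.any(): break
            free&=~bad
        q=np.clip(q+dq,LO,HI)
    return q
def path(q,p,M,wps,it=3,mx=.95):
    mar=9;md=0;n=0;desc=[];pen=0
    for P,Q in wps:
        tw=np.rad2deg(rv(M.T@Q))/6; k=int(np.ceil(np.linalg.norm(tw)/mx-.02)); of=Q.T@(P-p)/.04; m=int(np.ceil(np.linalg.norm(of)/mx-.02))
        dR=R.from_rotvec(np.deg2rad(6)*tw/max(k,1)).as_matrix()
        for i in range(k+m):
            if i<k: M=M@dR
            else: p=p+M@of*.04/m
            q2=solve(q,p,M,it); d=np.abs(q2-q); md=max(md,d.max()); q=q2; n+=1
            mm=min((q-LO).min(),(HI-q).min()); mar=min(mar,mm)
        desc.append((k,np.round(tw,2),m,np.round(of,2),np.round(q,2)))
    return q,mar,md,n,desc
def dec(v):
    w=[]
    for x in v.reshape(-1,6):
        w.append((x[:3],(R.from_euler('z',90+x[3],degrees=True)*DOWN*R.from_rotvec(np.deg2rad([x[4],x[5],0]))).as_matrix()))
    return w
lo=np.array([.42,-.3,.27,-150,-35,-40]);hi=np.array([.62,.3,.45,150,30,40])
def search(q0,p0,M0,goal,seed,T,nw,f=lambda q:max(0,q[2]+.45)):
    rng=np.random.default_rng(seed); t0=time.time(); B=None; L=np.tile(lo,nw);Hh=np.tile(hi,nw); cur=None; stall=0
    def sc(v):
        q,mar,md,n,d=path(q0,p0,M0,dec(v)+[goal],it=2); return 4*f(q)+6*max(0,md-.14)+20*max(0,.03-mar)+.01*n,(q,mar,md,n,d)
    while time.time()-t0<T:
        if cur is None or stall>60: v=rng.uniform(L,Hh); c,i=sc(v); cur=(c,v,i); stall=0
        v=np.clip(cur[1]+rng.normal(size=len(L))*(Hh-L)*rng.choice([.03,.1,.25])*(rng.random(len(L))<.5),L,Hh); c,i=sc(v)
        if c<cur[0]: cur=(c,v,i); stall=0
        else: stall+=1
        if B is None or cur[0]<B[0]: B=cur
    return B
if __name__=='__main__':
    np.set_printoptions(precision=3,suppress=True); s=np.load('st.npz'); M0=R.from_euler('xyz',s['e']).as_matrix()
    print('fk check',fkj(s['q'])[0]-s['p'],rv(fkj(s['q'])[1].T@M0))
    c,v,(q,mar,md,n,d)=search(s['q'],s['p'],M0,tgt([-.053,-.003,.075],90),int(sys.argv[1]),110,int(sys.argv[2]))
    print('score',c,'q',q,'margin',mar,'maxdq',md,'rows',n); print(v.reshape(-1,6)); [print('  ',*x) for x in d]
E
for i in 1 2 3 4; do python3 fast.py $i $((1+i%2+i/3)) > s$i.txt & done; wait; cat s?.txt; nproc
```

```text
fk check [-0. -0. -0.] [ 0. -0.  0.]
score 0.8137160138045103 q [-0.234  1.199 -1.149  2.41   1.573  1.923  2.885] margin 0.05525834849585998 maxdq 0.14061933563408505 rows 81
[[   0.549    0.093    0.275  138.692    3.697   -2.955]
 [   0.452    0.211    0.285 -150.     -35.       0.377]]
   25 [  4.48  -2.93 -23.1 ] 3 [-1.93  1.51 -0.83] [-0.41  0.42  0.25  1.81 -0.11  0.84  2.31]
   15 [ -5.85   3.74 -11.53] 4 [-3.75  0.66  0.15] [-0.04  0.87 -0.95  1.38  0.43  1.79  2.64]
   27 [  0.85  11.86 -21.88] 7 [-5.18  1.63  3.36] [-0.23  1.2  -1.15  2.41  1.57  1.92  2.88]
fk check [-0. -0. -0.] [ 0. -0.  0.]
score 0.8717610372783805 q [ 0.293  0.503 -0.511  2.175  1.169  0.312 -1.224] margin 0.07135257696524899 maxdq 0.1719601728797301 rows 68
[[  0.42    0.093   0.439 150.    -23.807 -19.463]]
   27 [ -0.43   2.51 -24.81] 7 [-1.82  5.54 -2.48] [ 0.44  0.27 -0.47  1.71 -0.39  1.4   2.71]
   26 [ 4.19 -8.48 22.68] 8 [-2.23  0.91  7.22] [ 0.29  0.5  -0.51  2.17  1.17  0.31 -1.22]
fk check [-0. -0. -0.] [ 0. -0.  0.]
score 1.4152095487067387 q [ 1.574  1.543 -1.135  2.144 -1.095  0.252 -2.
[... 468 characters left out ...]
 [ 1.57  0.92 -1.14  2.12 -1.1   0.25 -2.86]
   15 [ 6.23 -0.69 11.78] 7 [ 5.76 -1.32  2.97] [ 1.57  1.54 -1.14  2.14 -1.1   0.25 -2.86]
fk check [-0. -0. -0.] [ 0. -0.  0.]
score 0.78 q [-0.218  1.178 -1.14   2.429  1.598  1.894  2.905] margin 0.03539383469527424 maxdq 0.12312912422037314 rows 78
[[   0.512   -0.196    0.31   112.367  -32.804    9.779]
 [   0.532   -0.106    0.289 -125.561  -26.89    20.585]]
   20 [  1.8    3.62 -18.05] 6 [ 3.06 -2.64 -3.19] [ 0.34  0.74  0.24  1.27 -0.34  1.72  2.58]
   23 [  5.7   11.13 -16.85] 3 [-0.86 -2.06 -0.8 ] [ 0.44  0.74 -1.14  1.9   1.13  1.59  2.9 ]
   22 [  4.06   6.57 -18.81] 4 [ 2.7  -0.33  2.67] [-0.22  1.18 -1.14  2.43  1.6   1.89  2.9 ]
4
```

Call:
step_arm(
  steps=[
    {"offset": [0, 0, 0], "twist": [-0.016, 0.093, -0.919], "gripper": 50},
    {"offset": [0, 0, 0], "twist": [-0.016, 0.093, -0.919], "gripper": 50},
    {"offset": [0, 0, 0], "twist": [-0.016, 0.093, -0.919], "gripper": 50},
    {"offset": [0, 0, 0], "twist": [-0.016, 0.093, -0.919], "gripper": 50},
    {"offset": [0, 0, 0], "twist": [-0.016, 0.093, -0.919], "gripper": 50},
    {"offset": [0, 0, 0], "twist": [-0.016, 0.093, -0.919], "gripper": 50},
    {"offset": [0, 0, 0], "twist": [-0.016, 0.093, -0.919], "gripper": 50},
    {"offset": [0, 0, 0], "twist": [-0.016, 0.093, -0.919], "gripper": 50},
    {"offset": [0, 0, 0], "twist": [-0.016, 0.093, -0.919], "gripper": 50},
    {"offset": [0, 0, 0], "twist": [-0.016, 0.093, -0.919], "gripper": 50},
    {"offset": [0, 0, 0], "twist": [-0.016, 0.093, -0.919], "gripper": 50},
    {"offset": [0, 0, 0], "twist": [-0.016, 0.093, -0.919], "gripper": 50},
    {"offset": [0, 0, 0], "twist": [-0.016, 0.093, -0.919], "gripper": 50},
    {"offset": [0, 0, 0], "twist": [-0.016, 0.093, -0.919], "gripper": 50},
    {"offset": [0, 0, 0], "twist": [-0.016, 0.093, -0.919], "gripper": 50},
    {"offset": [0, 0, 0], "twist": [-0.016, 0.093, -0.919], "gripper": 50},
    {"offset": [0, 0, 0], "twist": [-0.016, 0.093, -0.919], "gripper": 50},
    {"offset": [0, 0, 0], "twist": [-0.016, 0.093, -0.919], "gripper": 50},
    {"offset": [0, 0, 0], "twist": [-0.016, 0.093, -0.919], "gripper": 50},
    {"offset": [0, 0, 0], "twist": [-0.016, 0.093, -0.919], "gripper": 50},
  ],
)

```text
time: 11.23
ee_pos: [0.5475, 0.0033, 0.2425]
tcp_rot: [2.595, 0.064, -2.786]
wrist_force: [-0.2, -0.7, -0.8]
opening: 0.0586
finger_force: 54.7
```

Call:
step_arm(
  steps=[
    {"offset": [0, 0, 0], "twist": [-0.016, 0.093, -0.919], "gripper": 50},
    {"offset": [0, 0, 0], "twist": [-0.016, 0.093, -0.919], "gripper": 50},
    {"offset": [0, 0, 0], "twist": [-0.016, 0.093, -0.919], "gripper": 50},
    {"offset": [0, 0, 0], "twist": [-0.016, 0.093, -0.919], "gripper": 50},
    {"offset": [0, 0, 0], "twist": [-0.016, 0.093, -0.919], "gripper": 50},
    {"offset": [0, 0, 0], "twist": [-0.016, 0.093, -0.919], "gripper": 50},
    {"offset": [0, 0, 0], "twist": [-0.016, 0.093, -0.919], "gripper": 50},
    {"offset": [-0.26, 0.791, -0.354], "twist": [0, 0, 0], "gripper": 50},
    {"offset": [-0.26, 0.791, -0.354], "twist": [0, 0, 0], "gripper": 50},
    {"offset": [-0.26, 0.791, -0.354], "twist": [0, 0, 0], "gripper": 50},
    {"offset": [-0.26, 0.791, -0.354], "twist": [0, 0, 0], "gripper": 50},
    {"offset": [-0.26, 0.791, -0.354], "twist": [0, 0, 0], "gripper": 50},
    {"offset": [-0.26, 0.791, -0.354], "twist": [0, 0, 0], "gripper": 50},
    {"offset": [-0.26, 0.791, -0.354], "twist": [0, 0, 0], "gripper": 50},
    {"offset": [0, 0, 0], "twist": [0, 0, 0], "gripper": 50},
  ],
)

```text
time: 12.48
ee_pos: [0.4177, 0.1028, 0.4441]
tcp_rot: [2.718, 0.333, -2.146]
wrist_force: [0.5, 1.0, -0.3]
opening: 0.0584
finger_force: 54.7
```

```bash
python3 - <<'E'
from h import *
from fast import *
np.set_printoptions(precision=3,suppress=True)
s=r.observe(); print(s['time'],s['joints'],s['ee_pos'],s['opening'])
q,mar,md,n,d=path(s['joints'],s['ee_pos'],R.from_euler('xyz',s['tcp_rot']).as_matrix(),[tgt([-.053,-.003,.075],90),tgt([-.055,-.003,.012],90)])
print(mar,md,n); [print('  ',*x) for x in d]
E
```

```text
12.4833 [ 0.328  0.244 -0.339  1.712 -0.421  1.413  2.742] [0.418 0.103 0.444] 0.05838980949039539
0.024437009286883665 0.2830981739794509 38
   27 [ 4.24 -8.49 22.87] 9 [-2.47  0.91  7.36] [ 0.21  0.49 -0.39  2.18  1.08  0.25 -1.14]
   0 [ 0.  0. -0.] 2 [-0.   -0.05  1.58] [ 0.21  0.63 -0.4   2.17  1.61  0.26 -1.64]
```

Call:
step_arm(
  steps=[
    {"offset": [0, 0, 0], "twist": [0.157, -0.314, 0.847], "gripper": 50},
    {"offset": [0, 0, 0], "twist": [0.157, -0.314, 0.847], "gripper": 50},
    {"offset": [0, 0, 0], "twist": [0.157, -0.314, 0.847], "gripper": 50},
    {"offset": [0, 0, 0], "twist": [0.157, -0.314, 0.847], "gripper": 50},
    {"offset": [0, 0, 0], "twist": [0.157, -0.314, 0.847], "gripper": 50},
    {"offset": [0, 0, 0], "twist": [0.157, -0.314, 0.847], "gripper": 50},
    {"offset": [0, 0, 0], "twist": [0.157, -0.314, 0.847], "gripper": 50},
    {"offset": [0, 0, 0], "twist": [0.157, -0.314, 0.847], "gripper": 50},
    {"offset": [0, 0, 0], "twist": [0.157, -0.314, 0.847], "gripper": 50},
    {"offset": [0, 0, 0], "twist": [0.157, -0.314, 0.847], "gripper": 50},
    {"offset": [0, 0, 0], "twist": [0.157, -0.314, 0.847], "gripper": 50},
    {"offset": [0, 0, 0], "twist": [0.157, -0.314, 0.847], "gripper": 50},
    {"offset": [0, 0, 0], "twist": [0.157, -0.314, 0.847], "gripper": 50},
    {"offset": [0, 0, 0], "twist": [0.157, -0.314, 0.847], "gripper": 50},
    {"offset": [0, 0, 0], "twist": [0.157, -0.314, 0.847], "gripper": 50},
    {"offset": [0, 0, 0], "twist": [0.157, -0.314, 0.847], "gripper": 50},
    {"offset": [0, 0, 0], "twist": [0.157, -0.314, 0.847], "gripper": 50},
    {"offset": [0, 0, 0], "twist": [0.157, -0.314, 0.847], "gripper": 50},
    {"offset": [0, 0, 0], "twist": [0.157, -0.314, 0.847], "gripper": 50},
    {"offset": [0, 0, 0], "twist": [0.157, -0.314, 0.847], "gripper": 50},
  ],
)

```text
time: 14.15
ee_pos: [0.4192, 0.0984, 0.4387]
tcp_rot: [2.663, 0.049, 2.209]
wrist_force: [0.2, -0.4, -1.3]
opening: 0.0588
finger_force: 54.7
```

Call:
step_arm(
  steps=[
    {"offset": [0, 0, 0], "twist": [0.157, -0.314, 0.847], "gripper": 50},
    {"offset": [0, 0, 0], "twist": [0.157, -0.314, 0.847], "gripper": 50},
    {"offset": [0, 0, 0], "twist": [0.157, -0.314, 0.847], "gripper": 50},
    {"offset": [0, 0, 0], "twist": [0.157, -0.314, 0.847], "gripper": 50},
    {"offset": [0, 0, 0], "twist": [0.157, -0.314, 0.847], "gripper": 50},
    {"offset": [0, 0, 0], "twist": [0.157, -0.314, 0.847], "gripper": 50},
    {"offset": [0, 0, 0], "twist": [0.157, -0.314, 0.847], "gripper": 50},
    {"offset": [-0.206, 0.076, 0.613], "twist": [0, 0, 0], "gripper": 50},
    {"offset": [-0.206, 0.076, 0.613], "twist": [0, 0, 0], "gripper": 50},
    {"offset": [-0.206, 0.076, 0.613], "twist": [0, 0, 0], "gripper": 50},
    {"offset": [-0.206, 0.076, 0.613], "twist": [0, 0, 0], "gripper": 50},
    {"offset": [-0.206, 0.076, 0.613], "twist": [0, 0, 0], "gripper": 50},
    {"offset": [-0.206, 0.076, 0.613], "twist": [0, 0, 0], "gripper": 50},
    {"offset": [-0.206, 0.076, 0.613], "twist": [0, 0, 0], "gripper": 50},
    {"offset": [-0.206, 0.076, 0.613], "twist": [0, 0, 0], "gripper": 50},
  ],
)

```text
time: 15.4
ee_pos: [0.513, 0.032, 0.2639]
tcp_rot: [2.767, -0.003, 1.556]
wrist_force: [-0.3, -0.5, -1.2]
opening: 0.0584
finger_force: 54.7
```

```bash
python3 go.py b -.053 -.003 .06 90
```

```text
t 15.4 p [0.513 0.032 0.264] in board (mm) [-67.952  26.276 166.491] F [-0.335 -0.479 -1.198] op 58.4 j [ 0.334  0.306 -0.623  2.177  0.682  0.427 -0.835]
board-relative yaw,pitch,roll [89.828  0.516  0.098] world yaw [158.516  -0.153  89.177]
twist total [-0.086 -0.016 -0.029]  then offset total [-0.732  0.374  2.662]  | offset in present axes [-0.735  0.4    2.658]
```

Call:
step_arm(
  steps=[
    {"offset": [-0.122, 0.064, 0.444], "twist": [-0.08, -0.016, -0.03], "gripper": 50},
    {"offset": [-0.122, 0.064, 0.444], "twist": [0, 0, 0], "gripper": 50},
    {"offset": [-0.122, 0.064, 0.444], "twist": [0, 0, 0], "gripper": 50},
    {"offset": [-0.122, 0.064, 0.444], "twist": [0, 0, 0], "gripper": 50},
    {"offset": [-0.122, 0.064, 0.444], "twist": [0, 0, 0], "gripper": 50},
    {"offset": [-0.122, 0.064, 0.444], "twist": [0, 0, 0], "gripper": 50},
    {"offset": [0, 0, 0], "twist": [0, 0, 0], "gripper": 50},
    {"offset": [0, 0, 0], "twist": [0, 0, 0], "gripper": 50},
  ],
)

```text
time: 16.07
ee_pos: [0.5656, 0.0022, 0.1714]
tcp_rot: [2.761, -0.0, 1.558]
wrist_force: [0.5, 1.0, -0.8]
opening: 0.0584
finger_force: 54.6
```

```bash
python3 go.py b -.054 -.003 .014 90
```

```text
t 16.07 p [0.566 0.002 0.171] in board (mm) [-53.41   -2.928  60.877] F [ 0.476  0.981 -0.825] op 58.4 j [ 0.194  0.512 -0.372  2.171  1.145  0.243 -1.203]
board-relative yaw,pitch,roll [89.986  0.176 -0.003] world yaw [158.176  -0.002  89.286]
twist total [-0.029  0.001 -0.002]  then offset total [-0.002 -0.015  1.172]  | offset in present axes [-0.002 -0.011  1.172]
```

Call:
step_arm(
  steps=[
    {"offset": [0, 0, 0.28], "twist": [-0.03, 0, 0], "gripper": 50},
    {"offset": [0, 0, 0.28], "twist": [0, 0, 0], "gripper": 50},
    {"offset": [0, 0, 0.28], "twist": [0, 0, 0], "gripper": 50},
    {"offset": [0, 0, 0.18], "twist": [0, 0, 0], "gripper": 50},
    {"offset": [0, 0, 0.1], "twist": [0, 0, 0], "gripper": 50},
    {"offset": [0, 0, 0], "twist": [0, 0, 0], "gripper": 50},
    {"offset": [0, 0, 0], "twist": [0, 0, 0], "gripper": 50},
  ],
)

```text
time: 16.65
ee_pos: [0.5833, 0.0014, 0.1316]
tcp_rot: [2.755, 0.0, 1.557]
wrist_force: [-0.0, -0.5, -1.4]
opening: 0.0584
finger_force: 54.7
```

```bash
python3 go.py b -.056 -.003 .0115 90
```

```text
t 16.65 p [0.583 0.001 0.132] in board (mm) [-51.97   -3.501  17.361] F [-0.03  -0.461 -1.406] op 58.4 j [ 0.185  0.607 -0.366  2.162  1.533  0.241 -1.576]
board-relative yaw,pitch,roll [89.938 -0.158 -0.044] world yaw [157.842   0.017  89.226]
twist total [ 0.026  0.007 -0.01 ]  then offset total [ 0.013 -0.101  0.147]  | offset in present axes [ 0.013 -0.101  0.146]
```

Call:
step_arm(
  steps=[
    {"offset": [0, 0, 0.05], "twist": [0.02, 0, 0], "gripper": 50},
    {"offset": [0, 0, 0.04], "twist": [0, 0, 0], "gripper": 50},
    {"offset": [0, 0, 0], "twist": [0, 0, 0], "gripper": 50},
  ],
)

```text
time: 16.9
ee_pos: [0.585, 0.0004, 0.1276]
tcp_rot: [2.757, 0.001, 1.556]
wrist_force: [-0.1, -0.8, -0.4]
opening: 0.0585
finger_force: 54.7
```

Call:
step_arm(
  steps=[
    {"offset": [0, 0, 0.03], "twist": [0, 0, 0], "gripper": 50},
    {"offset": [0, 0, 0], "twist": [0, 0, 0], "gripper": 50},
  ],
)

```text
time: 17.07
ee_pos: [0.5855, 0.0003, 0.1263]
tcp_rot: [2.757, 0.001, 1.556]
wrist_force: [0.8, -0.7, -0.7]
opening: 0.0585
finger_force: 54.7
```

Call:
step_arm(
  steps=[
    {"offset": [0, 0, 0.03], "twist": [0, 0, 0], "gripper": 50},
    {"offset": [0, 0, 0], "twist": [0, 0, 0], "gripper": 50},
  ],
)

```text
time: 17.23
ee_pos: [0.5855, 0.0003, 0.1262]
tcp_rot: [2.756, 0.001, 1.556]
wrist_force: [-8.3, -0.3, 12.7]
opening: 0.0586
finger_force: 56.3
```

```bash
python3 go.py b -.057 -.003 .0115 90
```

```text
t 17.23 p [0.586 0.    0.126] in board (mm) [-51.909  -4.539  11.467] F [-8.333 -0.304 12.682] op 58.6 j [ 0.186  0.62  -0.365  2.158  1.564  0.244 -1.605]
board-relative yaw,pitch,roll [89.888 -0.066 -0.134] world yaw [157.934   0.083  89.146]
twist total [ 0.011  0.022 -0.019]  then offset total [ 0.038 -0.127 -0.001]  | offset in present axes [ 0.038 -0.127 -0.001]
```

Call:
step_arm(
  steps=[
    {"offset": [0, 0, -0.025], "twist": [0, 0, 0], "gripper": 50},
    {"offset": [0, -0.03, 0], "twist": [0, 0, 0], "gripper": 50},
    {"offset": [0, -0.03, 0], "twist": [0, 0, 0], "gripper": 50},
    {"offset": [0, 0, 0], "twist": [0, 0, 0], "gripper": 50},
  ],
)

```text
time: 17.57
ee_pos: [0.5838, 0.0003, 0.1256]
tcp_rot: [2.756, 0.001, 1.556]
wrist_force: [-0.6, 0.3, 5.1]
opening: 0.0584
finger_force: 55.3
```

Call:
step_arm(
  steps=[
    {"offset": [0, -0.03, 0], "twist": [0, 0, 0], "gripper": 50},
    {"offset": [0, -0.03, 0], "twist": [0, 0, 0], "gripper": 50},
    {"offset": [0, 0, 0], "twist": [0, 0, 0], "gripper": 50},
  ],
)

```text
time: 17.82
ee_pos: [0.5815, 0.0004, 0.1246]
tcp_rot: [2.757, 0.001, 1.556]
wrist_force: [-0.4, 0.1, 5.1]
opening: 0.0583
finger_force: 55.3
```

```bash
python3 go.py b -.057 -.003 .0115 90
```

```text
t 17.82 p [0.581 0.    0.125] in board (mm) [-56.244  -4.451  11.526] F [-0.394  0.104  5.106] op 58.3 j [ 0.19   0.621 -0.371  2.169  1.608  0.247 -1.649]
board-relative yaw,pitch,roll [89.891 -0.062 -0.108] world yaw [157.937   0.059  89.158]
twist total [ 0.01   0.018 -0.018]  then offset total [ 0.036 -0.019  0.001]  | offset in present axes [ 0.036 -0.019  0.001]
```

Call:
step_arm(
  steps=[
    {"offset": [0, -0.03, 0], "twist": [0, 0, 0], "gripper": 50},
    {"offset": [0, 0, 0], "twist": [0, 0, 0], "gripper": 50},
  ],
)

```text
time: 17.98
ee_pos: [0.5808, 0.0005, 0.1243]
tcp_rot: [2.756, 0.001, 1.557]
wrist_force: [1.6, -0.3, 4.5]
opening: 0.0586
finger_force: 55.3
```

Call:
step_arm(
  steps=[
    {"offset": [0, -0.03, 0], "twist": [0, 0, 0], "gripper": 50},
    {"offset": [0, 0, 0], "twist": [0, 0, 0], "gripper": 50},
  ],
)

```text
time: 18.15
ee_pos: [0.5807, 0.0005, 0.1243]
tcp_rot: [2.754, 0.001, 1.557]
wrist_force: [4.8, 0.1, 5.8]
opening: 0.0584
finger_force: 55.1
```

```bash
python3 go.py b -.057 -.003 .0115 90
```

```text
t 18.15 p [0.581 0.    0.124] in board (mm) [-57.087  -4.429  11.523] F [4.817 0.064 5.755] op 58.4 j [ 0.193  0.622 -0.377  2.173  1.632  0.251 -1.673]
board-relative yaw,pitch,roll [89.921 -0.189 -0.114] world yaw [157.811   0.075  89.184]
twist total [ 0.032  0.019 -0.013]  then offset total [0.036 0.002 0.001]  | offset in present axes [0.036 0.002 0.001]
```

Call:
step_arm(
  steps=[
    {"offset": [0, 0.01, 0], "twist": [0, 0, 0], "gripper": 62},
    {"offset": [0, 0, 0], "twist": [0, 0, 0], "gripper": 85},
    {"offset": [0, 0, 0], "twist": [0, 0, 0], "gripper": 85},
    {"offset": [0, 0, 0], "twist": [0, 0, 0], "gripper": 85},
    {"offset": [0, 0, 0], "twist": [0, 0, 0], "gripper": 85},
    {"offset": [0, 0, -0.3], "twist": [0, 0, 0], "gripper": 85},
    {"offset": [0, 0, -0.6], "twist": [0, 0, 0], "gripper": 85},
    {"offset": [0, 0, -0.8], "twist": [0, 0, 0], "gripper": 85},
    {"offset": [0, 0, -0.8], "twist": [0, 0, 0], "gripper": 85},
    {"offset": [0, 0, -0.5], "twist": [0, 0, 0], "gripper": 85},
    {"offset": [0, 0, 0], "twist": [0, 0, 0], "gripper": 85},
  ],
)

```text
time: 19.07
ee_pos: [0.5358, 0.0013, 0.2347]
tcp_rot: [2.753, 0.001, 1.555]
wrist_force: [0.1, -0.4, 0.1]
opening: 0.0854
finger_force: 0.0
```

```bash
cat > bl.py <<'E'
from go import *
def blankfit(cam,save=None):
    f=grab(cam,save); w=cloud(f).reshape(-1,3); b=RB.inv().apply(np.nan_to_num(w-BO,nan=9))
    face=b[(b[:,0]>-.08)&(b[:,0]<-.02)&(abs(b[:,1])>.095)&(abs(b[:,1])<.135)&(abs(b[:,2])<.008)]
    m=(b[:,0]>-.12)&(b[:,0]<0)&(abs(b[:,1])<.12)&(b[:,2]>.0135)&(b[:,2]<.024); q=b[m]
    print(cam,'n',len(q),'face z mm',np.median(face[:,2])*1e3 if len(face) else None,'rect mm',cv2.minAreaRect((q[:,:2]*1e3).astype(np.float32)),'top z',np.median(q[:,2])*1e3)
    A=np.c_[q[:,:2],np.ones(len(q))]; print('  tilt',np.rad2deg(np.linalg.lstsq(A,q[:,2],rcond=None)[0][:2]))
    return f
if __name__=='__main__':
    where(); blankfit('wrist','w4.png'); blankfit('top'); blankfit('scene')
    from fast import path,tgt
    s=r.observe(); M=R.from_euler('xyz',s['tcp_rot']).as_matrix(); D=(R.from_euler('z',154.5,degrees=True)*DOWN).as_matrix()
    for ins in (90,):
        q,mar,md,n,d=path(s['joints'],s['ee_pos'],M,[(np.array([.52,.05,.26]),M),(np.array([.509,.3277,.16]),D),(np.array([.509,.3277,.083]),D),(np.array([.509,.3277,.22]),D),tgt([0,0,.12],ins),tgt([0,0,.038],ins),tgt([0,0,.038],180),tgt([0,0,.12],180)])
        print(ins,mar,md,n); [print('  ',*x) for x in d]
E
python3 bl.py
```

```text
t 19.07 p [0.536 0.001 0.235] in board (mm) [-57.36   -4.146 130.695] F [ 0.133 -0.403  0.102] op 85.4 j [ 0.425  0.399 -0.671  2.178  0.923  0.394 -0.996]
board-relative yaw,pitch,roll [89.856 -0.278 -0.145] world yaw [157.722   0.08   89.112]
wrist n 16208 face z mm -0.7302767571452813 rect mm ((-58.279624938964844, -1.5887832641601562), (60.15813446044922, 159.77183532714844), 0.08609769493341446) top z 17.233789066964775
  tilt [0.069 0.036]
top n 1979 face z mm 1.0295298270029125 rect mm ((-64.65081787109375, -1.756866455078125), (160.12771606445312, 77.50405883789062), 89.93865966796875) top z 18.925864910967476
  tilt [ 0.75  -0.053]
scene n 1412 face z mm -0.10961553326132598 rect mm ((-61.460201263427734, -1.0113296508789062), (76.17984771728516, 160.107177734375), 0.5896439552307129) top z 17.775159007366906
  tilt [-0.512 -0.113]
90 0.0679252794134817 0.14777969680800973 73
   0 [0. 0. 0.] 2 [ 1.24 -0.11 -0.83] [ 0.36  0.35 -0.73  2.17  0.84  0.47 -1.03]
   13 [  3.25   2.11 -10.76] 8 [3.24 6.15 2.5 ] [-0.06  0.86 -0.99  1.71  0.82  1.05 -0.21]
   0 [ 0.  0. -0.] 3 [-0.   -0.    1.92] [-0.1   0.95 -0.91  1.76  0.93  0.93 -0.29]
   0 [ 0.  0. -0.] 4 [ 0.    0.   -3.43] [-0.04  0.79 -1.04  1.65  0.74  1.14 -0.15]
   12 [-3.26 -2.09 10.73] 9 [-8.05  2.29  0.22] [ 0.41  0.46 -0.68  2.02  0.82  0.49 -0.86]
   0 [-0. -0.  0.] 3 [-0.   -0.    2.05] [ 0.25  0.59 -0.47  2.03  1.04  0.34 -1.07]
   16 [  0.  -0. -15.] 0 [-0. -0. -0.] [ 0.45  0.67 -0.79  2.02  1.26  0.54  0.33]
   0 [-0. -0. -0.] 3 [-0.    0.   -2.05] [ 0.58  0.54 -0.95  2.02  1.02  0.62  0.54]
```

View pics/w4.png

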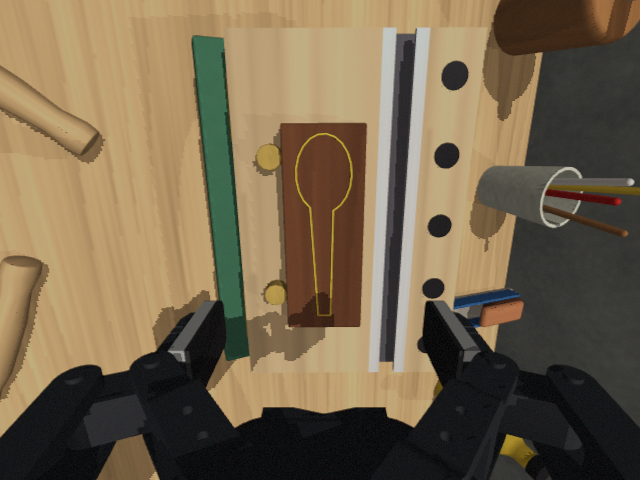

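The blank lies flat, backed by both dogs (268,157 and 275,293). Next is a slot measurement, then the hold-down.

```bash
cat > slot.py <<'E'
from go import *
def slot(cam,ys,z=0.):
    f=grab(cam); g=cv2.cvtColor(f['pixels'],cv2.COLOR_BGR2GRAY).astype(np.float32)
    xs=np.arange(-.022,.0221,.0005)
    acc=[]
    for y in ys:
        uv=np.array([px(f,BO+RB.apply([x,y,z])) for x in xs],np.float32)
        acc.append(cv2.remap(g,uv[None,:,0],uv[None,:,1],cv2.INTER_LINEAR)[0])
    a=np.median(acc,0); print(cam); print(np.c_[xs*1e3,a][::2].T.round(0))
    d=np.diff(a); print('edges mm: fall',xs[np.argmin(d)]*1e3,'rise',xs[np.argmax(d)]*1e3)
if __name__=='__main__':
    np.set_printoptions(linewidth=250,suppress=True)
    slot('wrist',np.linspace(0,.1,15)); slot('top',np.linspace(-.12,.12,25)); slot('scene',np.linspace(-.12,.12,25))
E
python3 slot.py
```

```text
wrist
[[-22. -21. -20. -19. -18. -17. -16. -15. -14. -13. -12. -11. -10.  -9.  -8.  -7.  -6.  -5.  -4.  -3.  -2.  -1.   0.   1.   2.   3.   4.   5.   6.   7.   8.   9.  10.  11.  12.  13.  14.  15.  16.  17.  18.  19.  20.  21.  22.]
 [167. 168. 168. 168. 169. 185. 191. 191. 191. 192. 192. 191. 190. 183. 125.  76.  75.  75.  72.  50.  43.  43.  42.  42.  42.  43.  47.  77. 166. 190. 190. 190. 191. 192. 190. 189. 188. 171. 163. 162. 162. 160. 157. 158. 161.]]
edges mm: fall -8.499999999999988 rise 5.500000000000026
top
[[-22. -21. -20. -19. -18. -17. -16. -15. -14. -13. -12. -11. -10.  -9.  -8.  -7.  -6.  -5.  -4.  -3.  -2.  -1.   0.   1.   2.   3.   4.   5.   6.   7.   8.   9.  10.  11.  12.  13.  14.  15.  16.  17.  18.  19.  20.  21.  22.]
 [112. 111. 112. 113. 116. 120. 125. 128. 130. 131. 132. 131. 128. 120. 108.  91.  72.  55.  48.  45.  44.  45.  44.  42.  39.  39.  46.  63.  83. 103. 118. 128. 131. 132. 131. 130. 127. 123. 118. 113. 109. 107. 107. 107. 106.]]
edges mm: fall -6.999999999999986 rise 6.000000000000026
scene
[[-22. -21. -20. -19. -18. -17. -16. -15. -14. -13. -12. -11. -10.  -9.  -8.  -7.  -6.  -5.  -4.  -3.  -2.  -1.   0.   1.   2.   3.   4.   5.   6.   7.   8.   9.  10.  11.  12.  13.  14.  15.  16.  17.  18.  19.  20.  21.  22.]
 [127. 126. 125. 125. 127. 130. 134. 139. 144. 147. 149. 150. 149. 146. 137. 126. 112.  97.  83.  70.  56.  42.  30.  22.  19.  24.  32.  44.  63.  87. 111. 131. 145. 149. 151. 150. 148. 145. 140. 135. 129. 125. 121. 119. 118.]]
edges mm: fall -6.499999999999985 rise 6.500000000000027
```

Call:
step_arm(
  steps=[
    {"offset": [0.62, -0.05, -0.42], "twist": [0, 0, 0], "gripper": 85},
    {"offset": [0.62, -0.05, -0.42], "twist": [0, 0, 0], "gripper": 85},
    {"offset": [0, 0, 0], "twist": [0.25, 0.162, -0.828], "gripper": 85},
    {"offset": [0, 0, 0], "twist": [0.25, 0.162, -0.828], "gripper": 85},
    {"offset": [0, 0, 0], "twist": [0.25, 0.162, -0.828], "gripper": 85},
    {"offset": [0, 0, 0], "twist": [0.25, 0.162, -0.828], "gripper": 85},
    {"offset": [0, 0, 0], "twist": [0.25, 0.162, -0.828], "gripper": 85},
    {"offset": [0, 0, 0], "twist": [0.25, 0.162, -0.828], "gripper": 85},
    {"offset": [0, 0, 0], "twist": [0.25, 0.162, -0.828], "gripper": 85},
    {"offset": [0, 0, 0], "twist": [0.25, 0.162, -0.828], "gripper": 85},
    {"offset": [0, 0, 0], "twist": [0.25, 0.162, -0.828], "gripper": 85},
    {"offset": [0, 0, 0], "twist": [0.25, 0.162, -0.828], "gripper": 85},
    {"offset": [0, 0, 0], "twist": [0.25, 0.162, -0.828], "gripper": 85},
    {"offset": [0, 0, 0], "twist": [0.25, 0.162, -0.828], "gripper": 85},
    {"offset": [0, 0, 0], "twist": [0.25, 0.162, -0.828], "gripper": 85},
  ],
)

```text
time: 20.62
ee_pos: [0.5203, 0.0506, 0.2598]
tcp_rot: [-3.14, -0.002, 2.701]
wrist_force: [-0.1, 0.3, 0.6]
opening: 0.0847
finger_force: 0.0
```

Call:
step_arm(
  steps=[
    {"offset": [0.4, 0.76, 0.2], "twist": [0, 0, 0], "gripper": 85},
    {"offset": [0.4, 0.76, 0.2], "twist": [0, 0, 0], "gripper": 85},
    {"offset": [0.4, 0.76, 0.2], "twist": [0, 0, 0], "gripper": 60},
    {"offset": [0.4, 0.76, 0.2], "twist": [0, 0, 0], "gripper": 60},
    {"offset": [0.4, 0.76, 0.2], "twist": [0, 0, 0], "gripper": 60},
    {"offset": [0.4, 0.76, 0.2], "twist": [0, 0, 0], "gripper": 60},
    {"offset": [0.4, 0.76, 0.2], "twist": [0, 0, 0], "gripper": 60},
    {"offset": [0.4, 0.76, 0.2], "twist": [0, 0, 0], "gripper": 60},
    {"offset": [0, 0, 0], "twist": [0, 0, 0], "gripper": 60},
    {"offset": [0, 0, 0], "twist": [0, 0, 0], "gripper": 60},
  ],
)

```text
time: 21.45
ee_pos: [0.5074, 0.328, 0.1954]
tcp_rot: [-3.141, -0.002, 2.702]
wrist_force: [0.3, -0.9, 0.6]
opening: 0.0599
finger_force: 0.0
```

```bash
python3 - <<'E'
from go import *
import fit
where(); f=grab('wrist','w5.png')
for k in ['hd_knob','hd_toe','caddy','spare_dog']:
    for d in landmark_of(k,'wrist')[:2]: print(k,round(d['conf'],2),np.array(d['at']),w_of(f,*d['at']))
print(fit.flat_rect(f,(.46,.56,.28,.37),.098,.13)); print(fit.flat_rect(f,(.43,.62,.24,.48),.040,.048))
plan('w',[.509,.3277,.083],154.5)
E
```

```text
t 21.45 p [0.5074 0.328  0.1954] in board (mm) [-102.1452  322.2204  106.411 ] F [ 0.2909 -0.9426  0.645 ] op 59.9 j [-0.0514  0.8098 -1.0102  1.6783  0.7584  1.0971 -0.1611]
board-relative yaw,pitch,roll [155.5407  22.1238  -0.0092] world yaw [-179.941    -0.1092  154.8372]
hd_knob 0.56 [324.8 241.9] [0.5023 0.3307 0.1059]
hd_toe 0.57 [322.1 177.5] [0.4655 0.3458 0.0732]
caddy 0.86 [359.  215.7] [0.5114 0.3589 0.0439]
caddy 0.29 [ 55.9 416. ] [0.4687 0.2757 0.264 ]
spare_dog 0.55 [419.3 216.6] [0.534  0.4053 0.0439]
(((0.5062797665596008, 0.3279055058956146), (0.01467551477253437, 0.042777109891176224), 65.24765014648438), 1254, np.float64(0.10500603266509105), array([[0.4838, 0.3302],
       [0.5226, 0.3123],
       [0.5288, 0.3256],
       [0.4899, 0.3435]], dtype=float32))
(((0.5231432318687439, 0.3624826669692993), (0.15066836774349213, 0.07570119947195053), 65.69062805175781), 12118, np.float64(0.043841645745330476), array([[0.4576, 0.3094],
       [0.5266, 0.2782],
       [0.5887, 0.4156],
       [0.5197, 0.4467]], dtype=float32))
twist total [-0.0062  0.0089 -0.0125]  then offset total [0.0639 0.079  2.848 ]  | offset in present axes [0.0667 0.0807 2.8479]
```

View pics/w5.png

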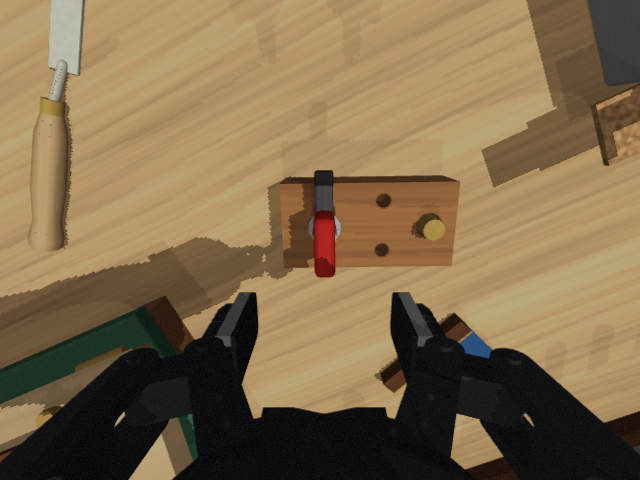

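The wrist picture shows the knob between the jaws (325,243), bar along tool x and toe up in the picture (323,178). I'll go down and grip it.

Call:
step_arm(
  steps=[
    {"offset": [-0.02, 0, 0.6], "twist": [0, 0, 0], "gripper": 50},
    {"offset": [0, 0, 0.7], "twist": [0, 0, 0], "gripper": 45},
    {"offset": [0, 0, 0.6], "twist": [0, 0, 0], "gripper": 45},
    {"offset": [0, 0, 0.45], "twist": [0, 0, 0], "gripper": 45},
    {"offset": [0, 0, 0.3], "twist": [0, 0, 0], "gripper": 45},
    {"offset": [0, 0, 0.15], "twist": [0, 0, 0], "gripper": 45},
    {"offset": [0, 0, 0], "twist": [0, 0, 0], "gripper": 45},
    {"offset": [0, 0, 0], "twist": [0, 0, 0], "gripper": 5},
    {"offset": [0, 0, 0], "twist": [0, 0, 0], "gripper": 5},
    {"offset": [0, 0, 0], "twist": [0, 0, 0], "gripper": 5},
    {"offset": [0, 0, 0], "twist": [0, 0, 0], "gripper": 5},
    {"offset": [0, 0, 0], "twist": [0, 0, 0], "gripper": 5},
    {"offset": [0, 0, 0], "twist": [0, 0, 0], "gripper": 5},
  ],
  squeeze=60,
)

```text
time: 22.78
ee_pos: [0.5106, 0.3257, 0.0865]
tcp_rot: [3.139, 0.002, 2.697]
wrist_force: [-0.2, -1.6, 6.2]
opening: 0.0142
finger_force: 60.7
```

Call:
step_arm(
  steps=[
    {"offset": [0, 0, -0.1], "twist": [0, 0, 0], "gripper": 5},
    {"offset": [0, 0, -0.3], "twist": [0, 0, 0], "gripper": 5},
    {"offset": [0, 0, -0.4], "twist": [0, 0, 0], "gripper": 5},
    {"offset": [0, 0, -0.6], "twist": [0, 0, 0], "gripper": 5},
    {"offset": [0, 0, -0.7], "twist": [0, 0, 0], "gripper": 5},
    {"offset": [0, 0, -0.7], "twist": [0, 0, 0], "gripper": 5},
    {"offset": [0, 0, -0.6], "twist": [0, 0, 0], "gripper": 5},
    {"offset": [0, 0, 0], "twist": [0, 0, 0], "gripper": 5},
    {"offset": [0, 0, 0], "twist": [0, 0, 0], "gripper": 5},
  ],
)

```text
time: 23.53
ee_pos: [0.5103, 0.3258, 0.2237]
tcp_rot: [3.138, 0.002, 2.698]
wrist_force: [-0.3, 0.1, -1.3]
opening: 0.0138
finger_force: 59.7
```

```bash
cat > hd.py <<'E'
from go import *
def knob(cam,save=None):
    s=r.observe(); R0=R.from_euler('xyz',s['tcp_rot']); p0=np.array(s['ee_pos'])
    f=grab(cam,save); w=cloud(f).reshape(-1,3); q=R0.inv().apply(np.nan_to_num(w-p0,nan=9)); c=f['pixels'].reshape(-1,3).astype(int)
    red=(c[:,2]>90)&(c[:,2]>2.2*c[:,1])&(c[:,2]>2.2*c[:,0])
    m=red&(np.abs(q)<.05).all(1); k=q[m]*1e3
    print(cam,'red n',m.sum(),'pct1/99 mm',np.percentile(k,[1,50,99],axis=0).round(1).tolist() if m.sum() else '')
    # toe: dark points ahead in +x
    m=(q[:,0]>.027)&(q[:,0]<.07)&(abs(q[:,1])<.02)&(q[:,2]>-.005)&(q[:,2]<.03); t=q[m]*1e3
    if m.sum(): print('  toe n',m.sum(),np.percentile(t,[1,50,99],axis=0).round(1).tolist(), cv2.minAreaRect(t[:,:2].astype(np.float32)))
if __name__=='__main__':
    where(); knob('wrist','w6.png'); knob('top'); knob('scene','s6.png')
    from fast import path,tgt
    s=r.observe(); M=R.from_euler('xyz',s['tcp_rot']).as_matrix()
    q,mar,md,n,d=path(s['joints'],s['ee_pos'],M,[tgt([0,0,.12],90),tgt([0,0,.038],90),tgt([0,0,.038],180),tgt([0,0,.12],180)])
    print(mar,md,n); [print('  ',*x) for x in d]
E
python3 hd.py
```

```text
t 23.53 p [0.51  0.326 0.224] in board (mm) [-88.795 319.997 131.55 ] F [-0.331  0.108 -1.311] op 13.8 j [-0.035  0.778 -1.032  1.652  0.727  1.138 -0.135]
board-relative yaw,pitch,roll [155.209  21.798   0.134] world yaw [179.802   0.131 154.559]
wrist red n 3489 pct1/99 mm [[-15.4, -7.1, -20.5], [9.4, -0.3, -18.8], [26.2, 6.5, -4.2]]
  toe n 1979 [[27.3, -7.2, 12.5], [42.0, -0.3, 14.0], [54.5, 6.6, 20.6]] ((40.845088958740234, -0.23482084274291992), (14.224609375, 27.586030960083008), 89.71736145019531)
top red n 0 pct1/99 mm 
scene red n 0 pct1/99 mm 
  toe n 21 [[39.0, -4.6, 10.6], [44.4, -1.1, 12.2], [49.1, 3.6, 15.5]] ((43.52801513671875, -0.06496429443359375), (5.967486381530762, 11.713297843933105), 34.276947021484375)
0.10092516439637253 0.1425769836759898 43
   12 [-3.27 -2.08 10.74] 9 [-7.96  2.27  0.22] [ 0.4   0.46 -0.66  2.02  0.8   0.48 -0.84]
   0 [ 0. -0.  0.] 3 [0.   0.   2.05] [ 0.24  0.59 -0.45  2.03  1.02  0.33 -1.05]
   16 [ -0.   0. -15.] 0 [ 0.  0. -0.] [ 0.44  0.67 -0.78  2.02  1.26  0.53  0.33]
   0 [-0.  0.  0.] 3 [ 0.    0.   -2.05] [ 0.57  0.54 -0.94  2.02  1.01  0.61  0.54]
```

Call:
step_arm(
  steps=[
    {"offset": [0, 0, 0], "twist": [-0.2725, -0.173, 0.895], "gripper": 5},
    {"offset": [0, 0, 0], "twist": [-0.2725, -0.173, 0.895], "gripper": 5},
    {"offset": [0, 0, 0], "twist": [-0.2725, -0.173, 0.895], "gripper": 5},
    {"offset": [0, 0, 0], "twist": [-0.2725, -0.173, 0.895], "gripper": 5},
    {"offset": [0, 0, 0], "twist": [-0.2725, -0.173, 0.895], "gripper": 5},
    {"offset": [0, 0, 0], "twist": [-0.2725, -0.173, 0.895], "gripper": 5},
    {"offset": [0, 0, 0], "twist": [-0.2725, -0.173, 0.895], "gripper": 5},
    {"offset": [0, 0, 0], "twist": [-0.2725, -0.173, 0.895], "gripper": 5},
    {"offset": [0, 0, 0], "twist": [-0.2725, -0.173, 0.895], "gripper": 5},
    {"offset": [0, 0, 0], "twist": [-0.2725, -0.173, 0.895], "gripper": 5},
    {"offset": [0, 0, 0], "twist": [-0.2725, -0.173, 0.895], "gripper": 5},
    {"offset": [0, 0, 0], "twist": [-0.2725, -0.173, 0.895], "gripper": 5},
  ],
)

```text
time: 24.68
ee_pos: [0.5091, 0.3242, 0.22]
tcp_rot: [2.758, -0.001, 1.554]
wrist_force: [-0.4, 0.7, -1.8]
opening: 0.0141
finger_force: 59.6
```

Call:
step_arm(
  steps=[
    {"offset": [-0.6, 0.17, 0.016], "twist": [0, 0, 0], "gripper": 5},
    {"offset": [-0.8, 0.226, 0.02], "twist": [0, 0, 0], "gripper": 5},
    {"offset": [-0.8, 0.226, 0.02], "twist": [0, 0, 0], "gripper": 5},
    {"offset": [-0.8, 0.226, 0.02], "twist": [0, 0, 0], "gripper": 5},
    {"offset": [-0.8, 0.226, 0.02], "twist": [0, 0, 0], "gripper": 5},
    {"offset": [-0.8, 0.226, 0.02], "twist": [0, 0, 0], "gripper": 5},
    {"offset": [-0.8, 0.226, 0.02], "twist": [0, 0, 0], "gripper": 5},
    {"offset": [-0.8, 0.226, 0.02], "twist": [0, 0, 0], "gripper": 5},
    {"offset": [-0.8, 0.226, 0.02], "twist": [0, 0, 0], "gripper": 5},
    {"offset": [-0.8, 0.226, 0.02], "twist": [0, 0, 0], "gripper": 5},
    {"offset": [-0.24, 0.07, 0], "twist": [0, 0, 0], "gripper": 5},
    {"offset": [0, 0, 0], "twist": [0, 0, 0], "gripper": 5},
    {"offset": [0, 0, 0], "twist": [0, 0, 0], "gripper": 5},
    {"offset": [0, 0, 0], "twist": [0, 0, 0], "gripper": 5},
  ],
)

```text
time: 25.85
ee_pos: [0.5925, 0.0039, 0.2468]
tcp_rot: [2.758, -0.003, 1.56]
wrist_force: [0.5, 0.7, -1.2]
opening: 0.0145
finger_force: 59.6
```

```bash
python3 go.py b 0 -.0033 .07 90
```

```text
t 25.85 p [0.592 0.004 0.247] in board (mm) [ -0.317  -0.823 120.727] F [ 0.46   0.675 -1.242] op 14.5 j [ 0.409  0.459 -0.669  2.024  0.794  0.481 -0.831]
board-relative yaw,pitch,roll [90.041  0.04   0.186] world yaw [158.039  -0.158  89.408]
twist total [-0.007 -0.031  0.007]  then offset total [-0.062  0.008  1.268]  | offset in present axes [-0.066  0.009  1.268]
```

Call:
step_arm(
  steps=[
    {"offset": [0, 0.008, 0.3], "twist": [-0.007, -0.03, 0.007], "gripper": 5},
    {"offset": [0, 0, 0.4], "twist": [0, 0, 0], "gripper": 5},
    {"offset": [0, 0, 0.35], "twist": [0, 0, 0], "gripper": 5},
    {"offset": [0, 0, 0.2], "twist": [0, 0, 0], "gripper": 5},
    {"offset": [0, 0, 0.1], "twist": [0, 0, 0], "gripper": 5},
    {"offset": [0, 0, 0], "twist": [0, 0, 0], "gripper": 5},
    {"offset": [0, 0, 0], "twist": [0, 0, 0], "gripper": 5},
  ],
)

```text
time: 26.43
ee_pos: [0.6137, 0.0032, 0.1978]
tcp_rot: [2.756, 0.001, 1.558]
wrist_force: [0.8, -1.6, -1.3]
opening: 0.0142
finger_force: 59.6
```

```bash
python3 go.py b 0 -.0008 .06 90; python3 - <<'E'
from go import *
f=grab('scene'); t=grab('top')
np.save('sc.npy',f['pixels'])
u=px(f,BO+RB.apply([0,0,.02])).round(); u0=px(f,BO).round(); print(u,u0)
x,y=int(u[0]),int(u[1]); c=f['pixels'][y-70:y+50,x-80:x+80]; c1=cv2.resize(c,None,fx=4,fy=4,interpolation=cv2.INTER_CUBIC)
cv2.imwrite('pics/s7.png',c1)
E
```

```text
t 26.43 p [0.614 0.003 0.198] in board (mm) [ 0.995 -1.343 67.335] F [ 0.809 -1.576 -1.252] op 14.2 j [ 0.3    0.541 -0.532  2.027  0.942  0.39  -0.969]
board-relative yaw,pitch,roll [89.991 -0.087 -0.043] world yaw [157.913   0.036  89.276]
twist total [ 0.014  0.007 -0.001]  then offset total [ 0.014 -0.025  0.183]  | offset in present axes [ 0.014 -0.025  0.183]
[276. 251.] [274. 258.]
```

View pics/s7.png

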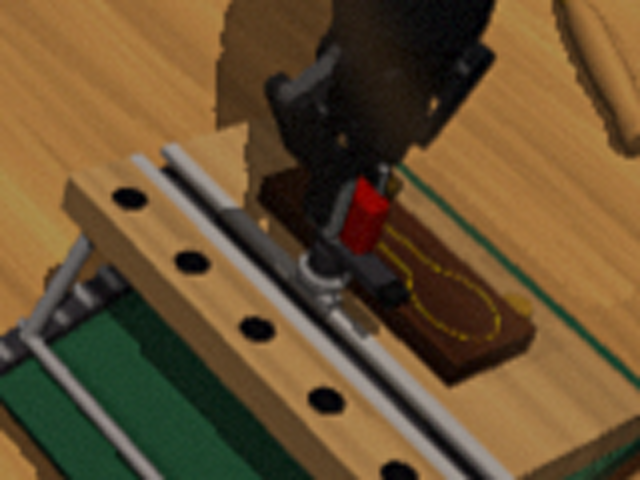

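Call:
step_arm(
  steps=[
    {"offset": [0, -0.025, 0.12], "twist": [0.014, 0.007, 0], "gripper": 5},
    {"offset": [0, 0, 0.12], "twist": [0, 0, 0], "gripper": 5},
    {"offset": [0, 0, 0], "twist": [0, 0, 0], "gripper": 5},
    {"offset": [0, 0, 0], "twist": [0, 0, 0], "gripper": 5},
  ],
)

```text
time: 26.87
ee_pos: [0.6163, 0.0019, 0.1879]
tcp_rot: [2.758, 0.0, 1.557]
wrist_force: [-0.3, 0.3, -1.5]
opening: 0.0138
finger_force: 59.6
```

```bash
python3 go.py b 0 -.0008 .05 90
```

```text
t 26.87 p [0.616 0.002 0.188] in board (mm) [-0.259 -2.588 57.208] F [-0.324  0.31  -1.468] op 13.8 j [ 0.284  0.557 -0.506  2.028  0.967  0.372 -0.992]
board-relative yaw,pitch,roll [89.909  0.036 -0.06 ] world yaw [158.036   0.022  89.193]
twist total [-0.006  0.01  -0.015]  then offset total [0.045 0.006 0.18 ]  | offset in present axes [0.045 0.007 0.18 ]
```

Call:
step_arm(
  steps=[
    {"offset": [0, 0.005, 0.05], "twist": [0, 0, 0], "gripper": 5},
    {"offset": [0, 0, 0.04], "twist": [0, 0, 0], "gripper": 5},
    {"offset": [0, 0, 0], "twist": [0, 0, 0], "gripper": 5},
  ],
)

```text
time: 27.12
ee_pos: [0.6179, 0.002, 0.1847]
tcp_rot: [2.758, 0.0, 1.557]
wrist_force: [-0.5, -0.4, -1.0]
opening: 0.0139
finger_force: 59.6
```

Call:
step_arm(
  steps=[
    {"offset": [0, 0, 0.05], "twist": [0, 0, 0], "gripper": 5},
    {"offset": [0, 0, 0.04], "twist": [0, 0, 0], "gripper": 5},
    {"offset": [0, 0, 0], "twist": [0, 0, 0], "gripper": 5},
  ],
)

```text
time: 27.37
ee_pos: [0.6193, 0.0019, 0.1814]
tcp_rot: [2.758, 0.0, 1.557]
wrist_force: [-0.8, 1.1, -0.8]
opening: 0.0141
finger_force: 59.6
```

```bash
python3 go.py b 0 -.0008 .042 90
```

```text
t 27.37 p [0.619 0.002 0.181] in board (mm) [ 0.077 -2.481 50.02 ] F [-0.792  1.141 -0.787] op 14.1 j [ 0.271  0.568 -0.488  2.027  0.986  0.36  -1.01 ]
board-relative yaw,pitch,roll [89.913  0.02  -0.053] world yaw [158.02    0.017  89.2  ]
twist total [-0.003  0.009 -0.014]  then offset total [ 0.042 -0.002  0.2  ]  | offset in present axes [ 0.042 -0.002  0.2  ]
```

Call:
step_arm(
  steps=[
    {"offset": [0, 0, 0.06], "twist": [0, 0, 0], "gripper": 5},
    {"offset": [0, 0, 0.06], "twist": [0, 0, 0], "gripper": 5},
    {"offset": [0, 0, 0.03], "twist": [0, 0, 0], "gripper": 5},
    {"offset": [0, 0, 0], "twist": [0, 0, 0], "gripper": 5},
  ],
)

```text
time: 27.7
ee_pos: [0.6215, 0.0019, 0.1757]
tcp_rot: [2.758, 0.0, 1.557]
wrist_force: [-0.6, -0.1, -0.3]
opening: 0.0139
finger_force: 59.6
```

Call:
step_arm(
  steps=[
    {"offset": [0, 0, 0.04], "twist": [0, 0, 0], "gripper": 5},
    {"offset": [0, 0, 0], "twist": [0, 0, 0], "gripper": 5},
  ],
)

```text
time: 27.87
ee_pos: [0.6222, 0.002, 0.1744]
tcp_rot: [2.758, 0.0, 1.557]
wrist_force: [0.4, 0.9, -0.9]
opening: 0.0143
finger_force: 59.6
```

```bash
python3 go.py b 0 -.0008 .042 90
```

```text
t 27.87 p [0.622 0.002 0.174] in board (mm) [ 0.121 -2.438 42.49 ] F [ 0.416  0.916 -0.873] op 14.3 j [ 0.256  0.58  -0.469  2.026  1.008  0.346 -1.03 ]
board-relative yaw,pitch,roll [89.916  0.014 -0.049] world yaw [158.014   0.014  89.203]
twist total [-0.002  0.008 -0.014]  then offset total [ 0.041 -0.003  0.012]  | offset in present axes [ 0.041 -0.003  0.012]
```

Call:
step_arm(
  steps=[
    {"offset": [0, 0, 0.03], "twist": [0, 0, 0], "gripper": 5},
    {"offset": [0, 0, 0], "twist": [0, 0, 0], "gripper": 5},
    {"offset": [0, 0, 0], "twist": [0, 0, 0], "gripper": 5},
  ],
)

```text
time: 28.12
ee_pos: [0.6227, 0.002, 0.1737]
tcp_rot: [2.757, 0.0, 1.557]
wrist_force: [-0.4, 1.2, 0.6]
opening: 0.0144
finger_force: 59.6
```

Call:
step_arm(
  steps=[
    {"offset": [0, 0, 0.02], "twist": [0, 0, 0], "gripper": 5},
    {"offset": [0, 0, 0], "twist": [0, 0, 0], "gripper": 5},
    {"offset": [0, 0, 0], "twist": [0, 0, 0], "gripper": 5},
  ],
)

```text
time: 28.37
ee_pos: [0.6228, 0.0019, 0.1736]
tcp_rot: [2.757, 0.001, 1.557]
wrist_force: [-5.2, -0.5, 6.3]
opening: 0.0136
finger_force: 60.9
```

```bash
python3 go.py b 0 -.0008 .042 90
```

```text
t 28.37 p [0.623 0.002 0.174] in board (mm) [ 0.347 -2.445 41.484] F [-5.172 -0.47   6.273] op 13.6 j [ 0.253  0.582 -0.464  2.026  1.013  0.344 -1.036]
board-relative yaw,pitch,roll [89.924 -0.04  -0.08 ] world yaw [157.96    0.046  89.2  ]
twist total [ 0.007  0.013 -0.013]  then offset total [ 0.041 -0.009 -0.013]  | offset in present axes [ 0.041 -0.009 -0.013]
```

Call:
step_arm(
  steps=[
    {"offset": [0, 0, -0.02], "twist": [0, 0, 0], "gripper": 5},
    {"offset": [0, 0.007, 0], "twist": [0, 0, -0.8], "gripper": 5},
    {"offset": [0, 0.007, 0], "twist": [0, 0, -0.8], "gripper": 5},
    {"offset": [0, 0.007, 0], "twist": [0, 0, -0.8], "gripper": 5},
    {"offset": [0, 0.007, 0], "twist": [0, 0, -0.8], "gripper": 5},
    {"offset": [0, 0.007, 0], "twist": [0, 0, -0.8], "gripper": 5},
    {"offset": [0, 0, 0], "twist": [0, 0, 0], "gripper": 5},
  ],
)

```text
time: 28.95
ee_pos: [0.6243, 0.0027, 0.1743]
tcp_rot: [2.787, 0.153, 1.951]
wrist_force: [-0.8, -0.1, 1.0]
opening: 0.0141
finger_force: 60.1
```

```bash
python3 go.py b .0033 .0009 .0415 180
```

```text
t 28.95 p [0.624 0.003 0.174] in board (mm) [ 1.989 -1.674 41.563] F [-0.848 -0.11   1.032] op 14.1 j [ 0.324  0.603 -0.574  2.019  1.095  0.403 -0.684]
board-relative yaw,pitch,roll [114.032  -0.039   0.024] world yaw [159.701   8.77  111.764]
twist total [  0.007   0.004 -10.995]  then offset total [-0.033  0.064  0.002]  | offset in present axes [0.045 0.056 0.002]
```

Call:
step_arm(
  steps=[
    {"offset": [0, 0.006, 0], "twist": [0, 0, -0.8], "gripper": 5},
    {"offset": [0, 0.006, 0], "twist": [0, 0, -0.8], "gripper": 5},
    {"offset": [0, 0.006, 0], "twist": [0, 0, -0.8], "gripper": 5},
    {"offset": [0, 0.006, 0], "twist": [0, 0, -0.8], "gripper": 5},
    {"offset": [0, 0.006, 0], "twist": [0, 0, -0.8], "gripper": 5},
    {"offset": [0, 0.006, 0], "twist": [0, 0, -0.8], "gripper": 5},
    {"offset": [0, 0.006, 0], "twist": [0, 0, -0.8], "gripper": 5},
    {"offset": [0, 0, 0], "twist": [0, 0, 0], "gripper": 5},
  ],
)

```text
time: 29.62
ee_pos: [0.6253, 0.0037, 0.1747]
tcp_rot: [2.927, 0.322, 2.527]
wrist_force: [-2.1, 0.4, 1.3]
opening: 0.014
finger_force: 60.2
```

Call:
step_arm(
  steps=[
    {"offset": [0, 0.006, 0], "twist": [0, 0, -0.8], "gripper": 5},
    {"offset": [0, 0.006, 0], "twist": [0, 0, -0.8], "gripper": 5},
    {"offset": [0, 0.006, 0], "twist": [0, 0, -0.8], "gripper": 5},
    {"offset": [0, 0.006, 0], "twist": [0, 0, -0.8], "gripper": 5},
    {"offset": [0, 0.006, 0], "twist": [0, 0, -0.8], "gripper": 5},
    {"offset": [0, 0.006, 0], "twist": [0, 0, -0.8], "gripper": 5},
    {"offset": [0, 0.006, 0], "twist": [0, 0, -0.8], "gripper": 5},
    {"offset": [0, 0, 0], "twist": [0, 0, 0], "gripper": 5},
  ],
)

```text
time: 30.28
ee_pos: [0.6256, 0.0053, 0.1748]
tcp_rot: [-3.135, 0.384, -3.135]
wrist_force: [-2.6, 1.2, 2.4]
opening: 0.0144
finger_force: 60.3
```

```bash
python3 go.py b .0033 .0009 .0415 180; python3 - <<'E'
from h import *
print(r.observe()['torque'])
f=grab('wrist','w8.png'); s=grab('scene'); x,y=274,240
a=cv2.resize(s['pixels'][y-60:y+60,x-80:x+80],(640,480),interpolation=cv2.INTER_CUBIC); cv2.imwrite('pics/c8.png',np.hstack([cv2.resize(f['pixels'],(400,300)),cv2.resize(a,(400,300))]))
E
```

```text
t 30.28 p [0.626 0.005 0.175] in board (mm) [ 3.395  0.925 41.551] F [-2.626  1.191  2.382] op 14.4 j [ 0.461  0.669 -0.809  2.011  1.238  0.552  0.371]
board-relative yaw,pitch,roll [-178.977    0.001    0.008] world yaw [-179.594   21.996 -179.596]
twist total [ 0.001 -0.     0.171]  then offset total [ 0.002 -0.001  0.001]  | offset in present axes [ 0.002 -0.001  0.001]
[0.24103626 0.6029588  0.10047361]
```

View pics/c8.png

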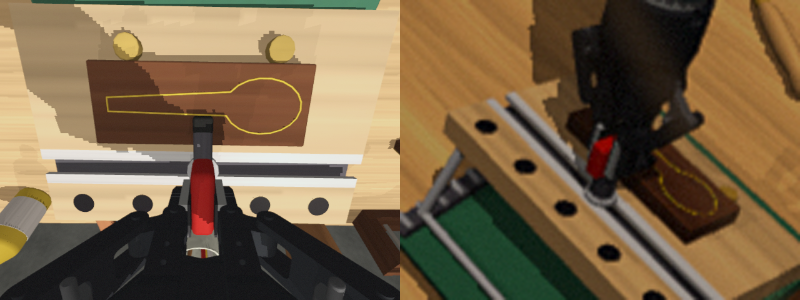

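The toe (204,125 in the left half) points down the slope over the blank, and the blank still rests on both dogs. I'll release and back away.

Call:
step_arm(
  steps=[
    {"offset": [0, 0, 0.01], "twist": [0, 0, 0.17], "gripper": 5},
    {"offset": [0, 0, 0], "twist": [0, 0, 0], "gripper": 15},
    {"offset": [0, 0, 0], "twist": [0, 0, 0], "gripper": 18},
    {"offset": [0, 0, 0], "twist": [0, 0, 0], "gripper": 24},
    {"offset": [0, 0, 0], "twist": [0, 0, 0], "gripper": 45},
    {"offset": [0, 0, 0], "twist": [0, 0, 0], "gripper": 45},
    {"offset": [0, 0, 0], "twist": [0, 0, 0], "gripper": 45},
    {"offset": [0, 0, -0.3], "twist": [0, 0, 0], "gripper": 45},
    {"offset": [0, 0, -0.6], "twist": [0, 0, 0], "gripper": 45},
    {"offset": [0, 0, -0.8], "twist": [0, 0, 0], "gripper": 45},
    {"offset": [0, 0, -0.8], "twist": [0, 0, 0], "gripper": 45},
    {"offset": [0, 0, -0.4], "twist": [0, 0, 0], "gripper": 45},
    {"offset": [0, 0, 0], "twist": [0, 0, 0], "gripper": 45},
    {"offset": [0, 0, 0], "twist": [0, 0, 0], "gripper": 45},
  ],
)

```text
time: 31.55
ee_pos: [0.5826, 0.0048, 0.2826]
tcp_rot: [-3.139, 0.386, 3.13]
wrist_force: [-0.7, -0.1, -1.2]
opening: 0.0451
finger_force: 0.0
```

```bash
python3 - <<'E'
from go import *
import bl
where(); f=bl.blankfit('wrist','w9.png')
w=cloud(f).reshape(-1,3); b=RB.inv().apply(np.nan_to_num(w-BO,nan=9)); c=f['pixels'].reshape(-1,3).astype(int)
red=(c[:,2]>90)&(c[:,2]>2.2*c[:,1])&(c[:,2]>2.2*c[:,0])&(np.abs(b)<.1).all(1)
k=b[red]*1e3; top=k[k[:,2]>np.percentile(k[:,2],90)-4]; print('knob',np.percentile(k,[1,50,99],axis=0).round(1),cv2.minAreaRect(top[:,:2].astype(np.float32)),np.median(top[:,2]))
m=(b[:,0]<-.025)&(b[:,0]>-.06)&(abs(b[:,1])<.02)&(b[:,2]>.022)&(b[:,2]<.04); t=b[m]*1e3; print('toe',np.percentile(t,[1,50,99],axis=0).round(1))
E
```

```text
t 31.55 p [0.583 0.005 0.283] in board (mm) [  3.897  -0.042 157.624] F [-0.671 -0.051 -1.172] op 45.1 j [ 0.644  0.489 -1.031  1.998  0.905  0.674  0.636]
board-relative yaw,pitch,roll [-179.948   -0.091   -0.111] world yaw [-179.868   22.091  179.357]
wrist n 15704 face z mm -0.7293803965088835 rect mm ((-46.84122085571289, -2.6356582641601562), (163.09481811523438, 94.08988189697266), 85.76229858398438) top z 17.257957853125497
  tilt [0.128 0.034]
knob [[-26.2  -6.4  57.1]
 [ -7.    0.6  61.4]
 [ 15.6   7.6  63.5]] ((-5.269637107849121, 0.6564469337463379), (14.216670989990234, 42.53919982910156), 89.67024230957031) 61.45626213620818
toe [[-53.5  -6.4  24.5]
 [-39.4   0.6  26.9]
 [-25.4   7.5  38.8]]
```

View pics/w9.png

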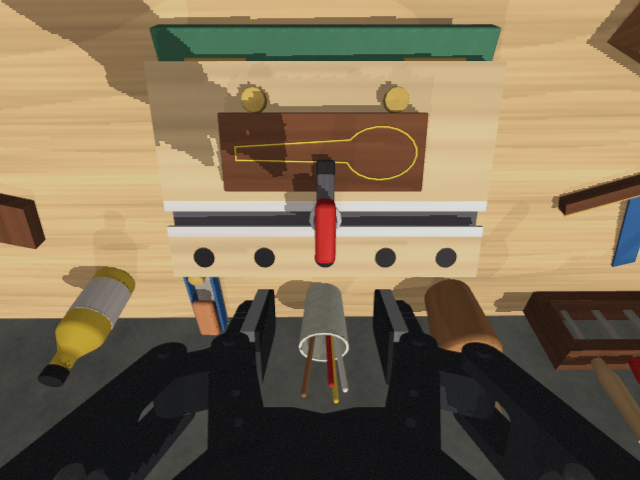

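The view shows the knob at (325,232), the toe over the blank at (326,165) and the blank on both dogs. I'll check the hold-down's lean before handing in.

```bash
python3 - <<'E'
from go import *
f=grab('wrist'); w=cloud(f).reshape(-1,3); b=RB.inv().apply(np.nan_to_num(w-BO,nan=9))*1e3; c=f['pixels'].reshape(-1,3).astype(int)
def fitp(m,n):
    q=b[m]; A=np.c_[q[:,:2],np.ones(len(q))]
    k=np.ones(len(q),bool)
    for _ in range(4): s=np.linalg.lstsq(A[k],q[k,2],rcond=None)[0]; e=abs(q[:,2]-A@s); k=e<max(1.0,1.5*np.median(e))
    print(n,k.sum(),'slope deg x,y',np.rad2deg(np.arctan(s[:2])).round(2),'mean',q[k].mean(0).round(1))
red=(c[:,2]>90)&(c[:,2]>2.2*c[:,1])&(c[:,2]>2.2*c[:,0])&(abs(b)<100).all(1)
fitp(red&(b[:,2]>58),'knob top'); fitp((b[:,0]<-27)&(b[:,0]>-52)&(abs(b[:,1]-.6)<5)&(b[:,2]>23)&(b[:,2]<33),'toe top')
fitp((b[:,0]<-60)&(b[:,0]>-80)&(abs(b[:,1])<70)&(b[:,2]>13)&(b[:,2]<22),'blank'); 
g=(abs(abs(b[:,0])-12)<3)&(b[:,1]>30)&(b[:,1]<120)&(abs(b[:,2])<5); fitp(g,'lips')
where()
E
```

```text
knob top 827 slope deg x,y [ 2.92 -1.99] mean [-5.6  0.5 61.6]
toe top 366 slope deg x,y [ 2.13 -1.34] mean [-39.8   0.3  27. ]
blank 4108 slope deg x,y [0.2  0.08] mean [-70.3  -0.   17.3]
lips 1148 slope deg x,y [0.06 0.06] mean [-0.8 75.4 -0.6]
t 31.65 p [0.582 0.005 0.281] in board (mm) [  2.768  -0.206 156.257] F [0.301 0.419 0.595] op 45.1 j [ 0.643  0.491 -1.029  1.999  0.905  0.674  0.636]
board-relative yaw,pitch,roll [-179.943    0.083   -0.089] world yaw [-179.888   21.917  179.361]
```

```bash
python3 -c "
from h import *
print(r.sign_off())"
```

```text
the job is handed in; nothing more can be done
None
```

The job is handed in at about 32 s of the 72 s allowed. The blank lies flat against both dogs. The hold-down's foot is turned under the track lips, with the toe pointing down the slope over the blank; it leans about 2–3 degrees, inside the 7 degree limit. The verdict was not shown.

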